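Take a cleaned connector shell from the bath and hold it to the inspection camera

ROBOT

A 7-joint arm with a two-finger parallel gripper is mounted at the origin on a cart in front of the work surface, level with it; the furniture and walls round the work are solid. World frame = base frame: x ahead of the robot, y to its left, z up, the work surface at z = 0. Lengths are in m, angles in rad, forces in N, time in s.
With the tool pointing down it reaches from about 0.425 to 0.875 m from the base axis. Payload 4.7 kg.
Tool frame: the origin (TCP) lies midway between the tips of the shut fingers; the grasp point (between the pads) lies 19 mm behind it; y points along the fingers, z is the direction in which the jaws open and shut, and the axes are right-handed (so a half turn about y gives the same grasp; the last joint's range is limited). The gripper opens to 87 mm and grips with 3 to 60 N. Pads are 19 mm wide; open, the fingers measure 117 mm over their backs; the gripper's body (75 mm by 190 mm) begins 51 mm behind the grasp point.
Start: joints at [1.245, 0.321, -0.07, 1.45, 0.023, 1.371, -0.057], TCP at [0.217, -0.613, 0.201] pointing down, gripper open.
Joint ranges: [-2.86, 2.86], [-0.3, 2.09], [-1.38, 1.24], [0.06, 2.45], [-1.56, 4.7], [0.09, 2.05], [-2.69, 2.69]. Speed limits (rad/s): [2.57, 2.57, 3.14, 3.14, 3.14, 3.14, 3.14].

INTERFACE

Orientations are given as a rotation vector (axis times angle).
In Python, from bench import ctrl gives the robot as it stands.
- The arm moves only by the tool play_rows, never from a script. Its arguments are lists of equal length, an entry for each row: "translation": the shift along the tool's x, y, z in mm, a list of three; "turn": the turn, a rotation vector about the tool's x, y, z in rad, a list of three; "fingers": the opening, from -1 (shut) to 1 (fully open), so that 0 is half open. In form: {"translation": [[dx, dy, dz], ...], "turn": [[wx, wy, wz], ...], "fingers": [fingers, ...]}. A call has exactly 10 rows; each row shifts and turns the commanded pose from where the row before left it, along the tool's axes as they then stand; what a row does not reach is not made up. A row lasts 1/12 s, in which the tool goes at most 41.7 mm and 7.16 degrees, less where a joint would pass 70% of its speed; a pose out of reach is approached as far as the arm can. A call with a gripper value outside its range is refused whole. The fingers move at their own pace and stop on an object; "grip_force" is the grip in N (left out, the last holds). Time passes only in rows, so rows that do not move let the fingers close, or fill a call up. It gives the time, the measured TCP pose, the force and the opening at its end, in the units of the state.
- ctrl.get_state(): the state, without advancing time (a new reading comes with each control period).
- ctrl.get_image(name): name is "scene" or "side" or "wrist"; returns the picture (480x640x3 uint8, blue, green, red); there is no depth.
- ctrl.camera_info(name): a dict with "camera_matrix" (3x3 intrinsics, pixels), "R" (3x3) and "t" (3): a world point X has camera coordinates R X + t. Camera axes: x right, y down, z forward; pixel columns grow to the right and rows downward; lengths in m; the calibration is good to about 2 mm. The wrist camera is an equidistant fisheye: a pixel r from the principal point sees the ray r / f radians off the axis. A picture is of the moment at which its call begins: read the wrist's pose just before it. camera_info takes no time and is no camera call; for the wrist camera it gives the pose at the moment of the call.
- ctrl.close_job(): hands the job in, once; it reports no verdict.
The state is a dict: "time": time; "joint_positions": joint angles; "qd": joint speeds; "joint_torque": joint torques, N m; "position": TCP position; "tool_rot": TCP orientation; "ft_force": force on the tool from outside, world axes, zero at the start; "torque": the same for the moment, N m; "grip_width": opening from 0.0 (shut) to 1.0 (fully open).
Only numpy, scipy, OpenCV 4.12 (cv2) and the standard library are available. Lean on these libraries where they do the work, as an engineer would, in place of code of your own. Each camera call takes 0.05 s, during which the arm holds its last target.

TASK

Tip the ultrasonic cleaner's lid up by its black grip, back edge still resting on the rim so that drops run back into the tank, then lift it off and lay it flat on the bench, grip upwards. Take out the silver connector shell and finish while holding it still and upright before the inspection camera, the middle of the orange stripe on its round barrel at the point of focus and squarely facing the lens. Do not touch the camera or its stand, and leave the brass gland in its socket and everything else where it is.

Things in the scene. Friction and masses are not known exactly. Their poses are not given: they have to be found in the camera images.
- cleaner: ultrasonic cleaner, empty, white housing 146 (x) x 186 (y) x 135 high, steel rim, fixed; its panel faces -x (the robot). Origin: centre of the underside; z up. Tank mouth 110 (x) x 150 (y). A rack plate inside has its top 65 above the bench and two round sockets, diameter 25, at y = +30 and -30 (x = 0); a part stands in each, which in which varies. They pull out straight up
- rim_back (a point): middle of the top of the cleaner's back rim where the lid's back edge rests, 68 behind the cleaner's centre, 135 above the bench; axes as the cleaner
- lid: loose steel lid, 136 (x) x 176 (y), about 0.16 kg, seated on the rim with an 8 deep lip (2.5 play) in the tank mouth. Origin: centre of the underside of the lip; the cover plate is 8 to 11 above it, z up. Same yaw as the cleaner at the start. It lifts freely; laid flat it stands on its lip, this origin at bench height
- lid_grip (a point): where to pinch the lid's grip: a black upright fin 34 long (lid x) x 14 thick (lid y) x 32 tall near the lid's front (-x) edge; pinch its faces that look to lid +y and -y. This point is mid-length and mid-thickness, 22 above the cover plate, 10 below the fin's top; in the lid's frame (-48, 0, 33). Axes as the lid
- lid_back (a point): middle of the lid's back edge, underside of the cover plate; in the lid's frame (68, 0, 8). The lid can tip up about this edge; it touches the cleaner's back rim there. Axes as the lid
- shell_grip (a point): silver connector shell, 78 tall, 0.07 kg: its upper block, 24 (x) x 20 (y), from 52 to 78 above the shell's bottom, has two flats looking to +y and -y: pinch there, 20 wide. This point is on the centre line, 64 above the bottom. z up along the shell, x towards the orange stripe's side. At the start the stripe looks within 65 degrees of +x (away from the robot)
- shell_mark (a point): middle of the orange index stripe on the round barrel (the stripe is 5.5 wide, runs from 23 to 51 above the shell's bottom, and goes on up the block and over the top edge); from shell_grip it is +14 along the shell's x and 27 lower. Axes as the shell: x is the outward normal of the stripe
- shell_axis (a point): point on the shell's centre line level with the middle of the stripe, 37 above its bottom, 27 below shell_grip. Axes as the shell
- gland: brass cable gland in the other socket of the rack, 52 tall, radius 12 (flange radius 17), stays there. Origin: centre of its underside
- camera_stand: inspection camera on a fixed stand: dark base 120 (x) x 110 (y) x 12, column radius 9, 259 high, 36 behind the base centre; the head in front of it looks level to the stand's -x (towards the robot). Head within 40 (knob at -y; else 26) sideways and 26 up and down of the lens axis. Origin: centre of the base's underside. The lens axis is 140 to 190 above the bench, varying
- lens (a point): centre of the camera's front face (white ring light radius 26 round the lens), 85 in front of the base centre. x points from the lens into the camera, z up
- focus (a point): the camera's point of focus in the air: on the lens axis, 110 straight in front of the lens face. x points towards the lens, z up
- multimeter: green multimeter, 89 x 192 x 54, lying; bystander. Origin: centre of its underside
- flux_bottle: dark dropper bottle, diameter 25, 79 tall; bystander. Origin: centre of its underside
- primer_bottle: dark dropper bottle, diameter 25, 87 tall; bystander. Origin: centre of its underside
- caliper: caliper, 38 x 150 x 14, lying; bystander. Origin: centre of its underside
- screwdriver: red screwdriver, 22 x 138 x 22, lying; bystander. Origin: centre of its underside
- side_cutters: red-handled side cutters, 47 x 148 x 14, lying; bystander. Origin: centre of its underside
- shell: the whole silver shell: spigot radius 11 from 0 to 16 (in the socket), flange radius 17 from 16 to 22 (rests on the rack), round barrel radius 13 from 22 to 52, upper block 52 to 78. Origin: centre of the underside of its spigot, 64 below shell_grip; axes as shell_grip

How it is judged:
By the outcome, as a careful person would: the job done as asked, in the order asked, and still so for the second after the job is handed in, while the arm keeps its last pose, push and grip.
It also fails if it takes over 58 s, if anything falls off the work surface, if the arm or the gripper's body presses on something with over 40 N, if the wrist force passes 120 N, or if a joint passes its speed limit or range.

## Working session

There is one attempt and no reset: what is moved stays moved. The work goes in short steps, Python scripts to look and compute and a tool call to move; the robot and the scene stay as the last step left them, time stands still between calls to the robot, and variables do not carry over. Pictures are saved under pics/ and viewed, and the job is handed in when it is done.

Besides the shell and the picture viewer there is one more tool, called by a JSON object that holds its "method" and its "body", one argument or row to a line. play_rows: Moves the arm, as the interface text tells. Its arguments: {"type":"object","properties":{"translation":{"type":"array"},"turn":{"type":"array"},"fingers":{"type":"array"},"grip_force":{"type":"number"}},"required":["translation","turn","fingers"]}

```bash
ls; mkdir -p pics; python3 - <<'E'
from bench import ctrl
import cv2
s=ctrl.get_state(); print(s)
for n in ["scene","side","wrist"]:
    i=ctrl.camera_info(n); print(n,i)
    cv2.imwrite(f"pics/{n}0.png",ctrl.get_image(n))
E
```

```text
pics
{'time': 0.0, 'joint_positions': array([ 1.24507776,  0.32184285, -0.07005167,  1.45170413,  0.0226267 ,
        1.37081358, -0.05687697]), 'qd': array([-0.00060886, -0.00020166,  0.00082884, -0.0013125 , -0.00112587,
       -0.00079759,  0.00021209]), 'joint_torque': array([ 1.10350327e-04, -4.91287351e+01, -4.03740825e-01, -3.12528241e+01,
       -6.37660269e-02,  4.36730019e-02,  1.88500258e-04]), 'position': array([ 0.21637022, -0.61227571,  0.19953381]), 'tool_rot': array([-0.35002127,  2.03917459, -2.03519513]), 'ft_force': array([-0.31910815,  0.85349957,  0.19431116]), 'torque': array([ 0.04093032, -0.01565106,  0.03639236]), 'grip_width': 1.0005590534842848}
scene {'camera_matrix': array([[481.63938382,   0.        , 317.6821412 ],
       [  0.        , 481.63938382, 241.10003694],
       [  0.        ,   0.        ,   1.        ]]), 'R': array([[ 0.99000278,  0.14006272,  0.01664147],
       [ 0.07282369, -0.40653048, -0.9107303 ],
       [-0.1207941 ,  0.90283742, -0.41266618]]), 't': array([-0.56009871,  0.08189236,  1.61138249])}
side {'camera_matrix': array([[440.84527463,   0.        , 323.49095611],
       [  0.        , 440.84527463, 238.83997408],
       [  0.        ,   0.        ,   1.        ]]), 'R': array([[ 0.96562091, -0.25876588, -0.02482901],
       [-0.12032925, -0.3602646 , -0.92505691],
       [ 0.23042815,  0.89624195, -0.37901613]]), 't': array([-0.53692024,  0.16393558,  1.20578925])}
wrist {'camera_matrix': array([[371.64829954,   0.        , 318.0504272 ],
       [  0.        , 371.64829954, 237.57118845],
       [  0.        ,   0.        ,   1.        ]]), 'R': array([[ 0.33322044, -0.9428484 , -0.00101418],
       [-0.90989916, -0.32185707,  0.2617089 ],
       [-0.24707824, -0.08628395, -0.96514632]]), 't': array([-0.64894589, -0.0319196 ,  0.3910124 ])}
```

View pics/scene0.png

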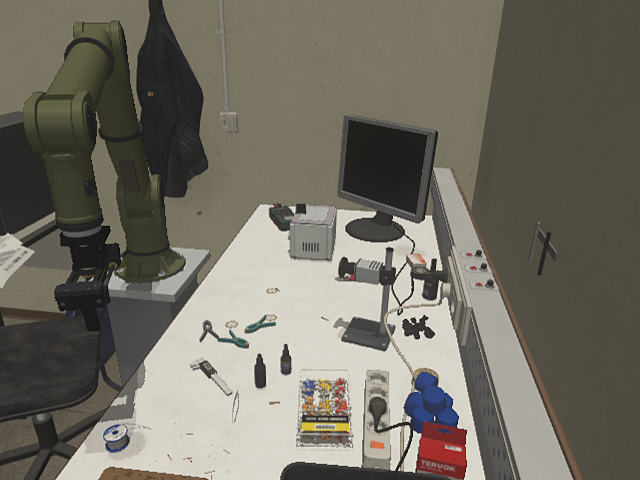

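View pics/side0.png

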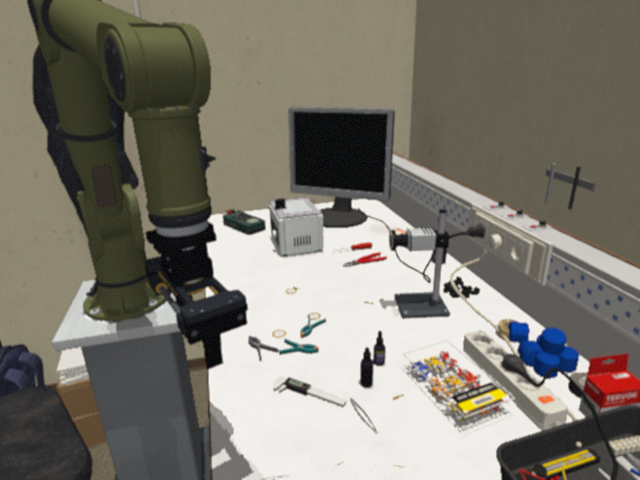

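View pics/wrist0.png

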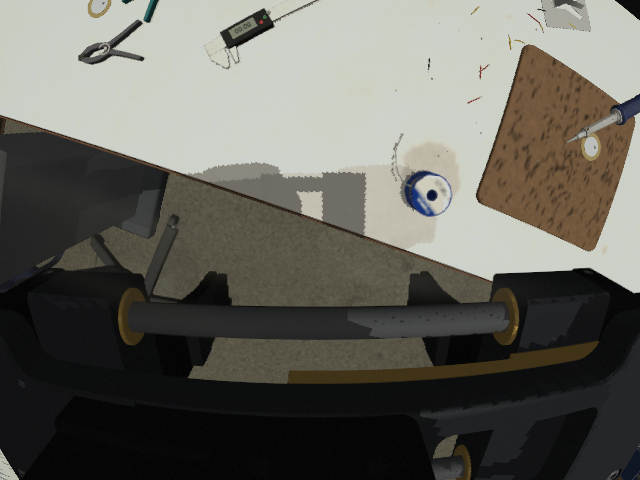

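```bash
python3 - <<'E'
import cv2
a=cv2.imread('pics/scene0.png'); b=cv2.imread('pics/side0.png')
def cr(im,x,y,w,h,k,n): cv2.imwrite('pics/'+n,cv2.resize(im[y:y+h,x:x+w],None,fx=k,fy=k,interpolation=cv2.INTER_CUBIC))
cr(a,265,190,100,75,8,'c1.png'); cr(b,215,185,133,100,6,'c2.png')
cr(a,325,240,133,120,5,'c3.png'); cr(b,380,200,133,120,5,'c4.png')
E
```

```text
(no output)
```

View pics/c1.png

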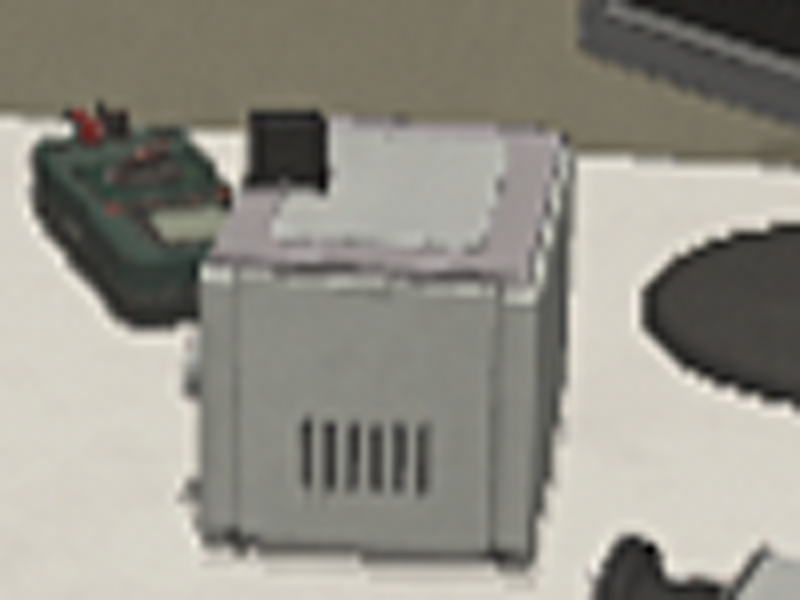

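View pics/c2.png

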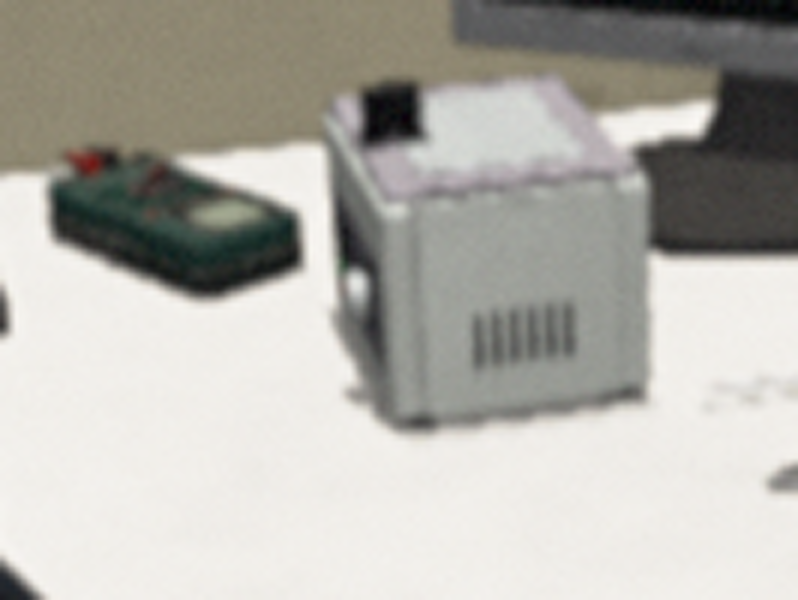

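View pics/c3.png

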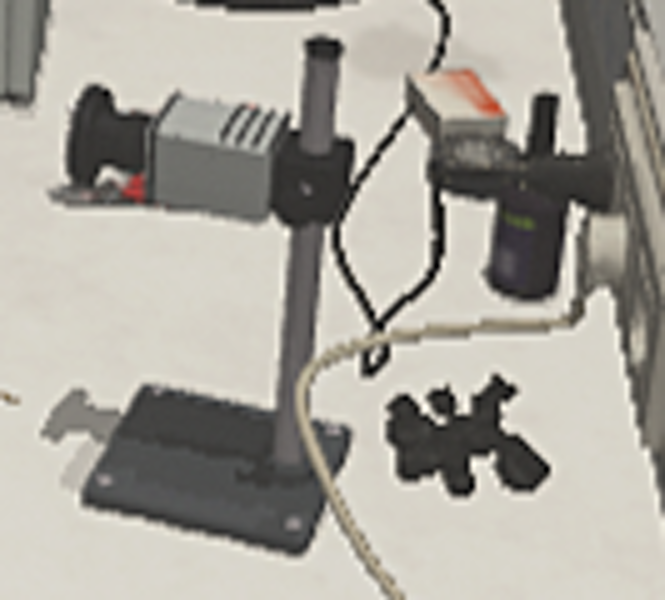

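View pics/c4.png

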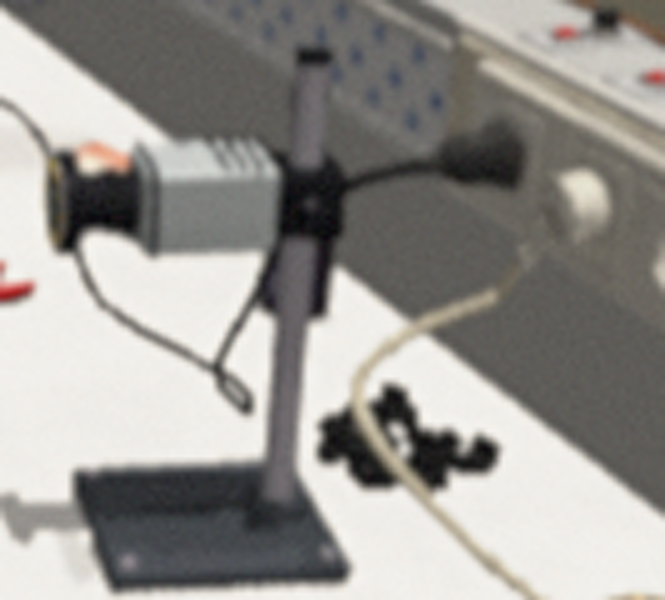

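```bash
cat > h.py <<'E'
import numpy as np, cv2
from scipy.optimize import least_squares
from scipy.spatial.transform import Rotation as R
from bench import ctrl
def proj(n,P,info=None):
    i=info or ctrl.camera_info(n); K=i['camera_matrix']
    c=np.atleast_2d(P)@i['R'].T+i['t']
    if n=='wrist':
        th=np.arctan2(np.hypot(c[:,0],c[:,1]),c[:,2]); r=np.hypot(c[:,0],c[:,1])+1e-12
        d=c[:,:2]/r[:,None]*th[:,None]
    else: d=c[:,:2]/c[:,2:]
    return d*[K[0,0],K[1,1]]+K[:2,2]
def ray(n,uv,info=None):
    i=info or ctrl.camera_info(n); K=i['camera_matrix']
    d=(np.atleast_2d(uv)-K[:2,2])/K[0,0]
    if n=='wrist':
        th=np.linalg.norm(d,axis=1)[:,None]; v=np.hstack([d/(th+1e-12)*np.sin(th),np.cos(th)])
    else: v=np.hstack([d,np.ones((len(d),1))]); v/=np.linalg.norm(v,axis=1)[:,None]
    return -i['R'].T@i['t'], v@i['R']
def onz(n,uv,z,info=None):
    o,v=ray(n,uv,info); return o+v*((z-o[2])/v[:,2])[:,None]
def w(p,l):
    l=np.atleast_2d(l)/1000.; c,s=np.cos(p[2]),np.sin(p[2])
    return np.c_[p[0]+c*l[:,0]-s*l[:,1],p[1]+s*l[:,0]+c*l[:,1],l[:,2]]
def fit(obs,p0):
    # obs: list (cam, local pts mm, px)
    f=lambda p:np.concatenate([(proj(n,w(p,l),i)-np.array(u)).ravel() for n,l,u,i in obs])
    r=least_squares(f,p0,loss='soft_l1'); return r.x,f(r.x).reshape(-1,2)
E
cat > f1.py <<'E'
from h import *
s=lambda L,k,ox,oy:[(x/k+ox,y/k+oy) for x,y in L]
I={n:ctrl.camera_info(n) for n in('scene','side')}
cl=[(-73,-93,0),(73,-93,0),(-73,-93,135),(73,-93,135),(-48,0,170),(-48,0,138)]
o=[('scene',cl,s([(203,548),(530,565),(203,265),(540,297),(288,112),(288,188)],8,265,190),I['scene']),
('side',cl,s([(400,425),(645,400),(405,205),(648,178),(391,86),(393,140)],6,215,185),I['side'])]
np.set_printoptions(precision=4,suppress=True)
for q in(o,o[:1],o[1:]):
    p,r=fit(q,[.5,.4,0]);print(p,r.round(1).tolist())
cs=[(-60,-55,12),(60,-55,12),(-60,55,12),(60,55,12),(36,0,259)]
o=[('scene',cs,s([(85,492),(305,545),(145,388),(350,430),(323,42)],5,325,240),I['scene']),
('side',cs[:3]+cs[4:],s([(115,578),(345,570),(78,475),(313,52)],5,380,200),I['side'])]
for q in(o,o[:1],o[1:]):
    p,r=fit(q,[.7,-.2,0]);print(p,r.round(1).tolist())
p,_=fit(o,[.7,-.2,0])
for n,u in(('scene',(85/5+325,135/5+240)),('side',(62/5+380,200/5+200))):
    f=lambda h:(proj(n,w(p,(-85,0,h[0]*1000)),I[n])[0]-u)
    r=least_squares(f,[.16]);print('lens h',r.x,f(r.x))
E
python3 f1.py
```

```text
[0.5201 0.2259 0.0309] [[-0.4, 0.3], [0.6, 0.9], [-0.6, -0.3], [0.5, -1.8], [0.0, 0.0], [-0.0, -0.9], [-0.3, 2.4], [2.1, 0.3], [-3.7, -0.3], [0.6, -1.2], [-0.2, -0.3], [0.1, -0.0]]
[0.5207 0.2245 0.0235] [[-0.5, 0.4], [0.5, 1.1], [-0.7, -0.2], [0.4, -1.6], [0.1, 0.2], [0.1, -0.8]]
[0.52   0.2273 0.0379] [[-0.1, 2.2], [2.1, 0.0], [-3.6, -0.4], [0.6, -1.4], [-0.3, -0.4], [-0.0, -0.1]]
[ 0.7407 -0.2787 -0.2269] [[-1.5, -0.3], [0.2, 0.1], [-0.8, -1.4], [1.0, -0.3], [0.0, 0.7], [-0.3, 0.3], [2.7, -0.1], [-1.3, -1.4], [0.8, 0.3]]
[ 0.7411 -0.2794 -0.2222] [[-1.3, -0.0], [0.5, 0.2], [-0.8, -1.2], [1.0, -0.2], [0.2, 0.8]]
[ 0.74   -0.2784 -0.2323] [[-0.8, 0.2], [2.3, -0.0], [-1.5, -1.5], [0.5, 0.3]]
lens h [0.1865] [-1.438  -0.0587]
lens h [0.1899] [-1.5577 -0.0558]
```

```bash
cat >> h.py <<'E'
def tdown(yaw,tilt=0):
    "tool x = yaw dir, y down, z = lid y"
    M=np.array([[1,0,0],[0,0,1],[0,-1,0.]])  # columns x,y,z : x=(1,0,0), y=(0,0,-1), z=(0,1,0)
    return R.from_euler('z',yaw)*R.from_matrix(M)*R.from_rotvec([0,0,tilt])
def plan(p1,R1,n,p0=None,R0=None):
    s=ctrl.get_state()
    p0=s['position'] if p0 is None else np.array(p0); R0=R.from_rotvec(s['tool_rot']) if R0 is None else R0
    wv=(R0.inv()*R1).as_rotvec()/n
    A=sum(R.from_rotvec(wv*k).as_matrix() for k in range(n))
    d=np.linalg.solve(A,R0.inv().apply(np.array(p1)-p0))*1000
    print(f"n={n} d={d.round(2)} |{np.linalg.norm(d):.1f}| w={wv.round(4)} |{np.degrees(np.linalg.norm(wv)):.2f}deg|")
def st():
    s=ctrl.get_state(); print('t',round(s['time'],2),'p',(s['position']*1000).round(1),'rot',s['tool_rot'].round(4),'F',s['ft_force'].round(1),'M',s['torque'].round(2),'g',round(s['grip_width']*87,1),'q',s['joint_positions'].round(2))
    return s
E
python3 - <<'E'
from h import *
np.set_printoptions(precision=3,suppress=True)
s=st(); print(R.from_rotvec(s['tool_rot']).as_matrix()); print(tdown(0).as_matrix())
i=ctrl.camera_info('scene')
for nm,u in dict(bl1=(260,386),bl2=(286,373),benchfront=(260,208),bf2=(160,367),cal=(210,375),plier1=(205,325),plier2=(245,345),cut=(262,322),ring=(272,291),mon=(345,232),mm=(280,228)).items(): print(nm,onz('scene',[u],0,i)[0])
i=ctrl.camera_info('side')
for nm,u in dict(bl1=(367,385),bl2=(380,362),bf=(212,230),bf2=(210,400),red=(345,262),red2=(385,258),red3=(355,247),ring=(292,291)).items(): print(nm,onz('side',[u],0,i)[0])
# arc waypoints
p,Rr=s['position'],R.from_rotvec(s['tool_rot'])
wp=[([.45,-.30,.34],tdown(-.45)),([.50,0,.34],tdown(0)),([.43,.21,.30],tdown(.03))]
for a,b in wp:
    plan(a,b,10,p,Rr); p,Rr=a,b
E
```

```text
t 0.15 p [ 216.5 -612.4  199.8] rot [-0.35   2.039 -2.036] F [0.6 0.3 0.3] M [-0.02 -0.    0.04] g 87.0 q [ 1.25  0.32 -0.07  1.45  0.02  1.37 -0.06]
[[-0.943 -0.001  0.333]
 [-0.333  0.001 -0.943]
 [ 0.    -1.    -0.002]]
[[ 1.  0.  0.]
 [ 0.  0.  1.]
 [ 0. -1.  0.]]
bl1 [ 0.507 -0.513  0.   ]
bl2 [ 0.556 -0.46   0.   ]
benchfront [ 0.223  0.601 -0.   ]
bf2 [ 0.257 -0.486  0.   ]
cal [ 0.383 -0.495  0.   ]
plier1 [ 0.301 -0.303  0.   ]
plier2 [ 0.432 -0.371  0.   ]
cut [ 0.449 -0.263 -0.   ]
ring [ 0.438 -0.095  0.   ]
mon [0.618 0.4   0.   ]
mm [0.358 0.394 0.   ]
bl1 [ 0.508 -0.511  0.   ]
bl2 [ 0.558 -0.452  0.   ]
bf [0.241 0.468 0.   ]
bf2 [ 0.208 -0.464  0.   ]
red [0.637 0.04  0.   ]
red2 [0.767 0.029 0.   ]
red3 [0.705 0.143 0.   ]
ring [ 0.44  -0.094  0.   ]
n=10 d=[-44.22 -14.03  22.41] |51.5| w=[ 0.    -0.235 -0.   ] |13.47deg|
n=10 d=[-2.52 -0.   30.57] |30.7| w=[ 0.    -0.045  0.   ] |2.58deg|
n=10 d=[-6.72  4.   21.09] |22.5| w=[ 0.    -0.003  0.   ] |0.17deg|
```

```bash
python3 - <<'E'
from h import *
np.set_printoptions(precision=3,suppress=True)
s=ctrl.get_state(); i=ctrl.camera_info('wrist'); c=-i['R'].T@i['t']; Rt=R.from_rotvec(s['tool_rot'])
print('cam in tool',Rt.inv().apply(c-s['position']),'axis in tool',Rt.inv().apply(i['R'][2]))
p,Rr=s['position'],Rt
d=np.radians
wp=[([.40,-.42,.33],tdown(d(-105))),([.50,-.05,.35],tdown(d(-50))),([.44,.21,.33],tdown(.03))]
for a,b in wp:
    plan(a,b,10,p,Rr); p,Rr=a,b
E
```

```text
cam in tool [-0.071 -0.185 -0.   ] axis in tool [0.262 0.965 0.001]
n=10 d=[-27.64 -13.02  -0.92] |30.6| w=[ 0.    -0.097 -0.   ] |5.55deg|
n=10 d=[-36.13  -2.    16.75] |39.9| w=[ 0.    -0.096  0.   ] |5.50deg|
n=10 d=[-17.64   2.    21.23] |27.7| w=[ 0.   -0.09  0.  ] |5.17deg|
```

{"method": "play_rows", "body": {
  "translation": [
    [-27.6,-13,-0.9],
    [-27.6,-13,-0.9],
    [-27.6,-13,-0.9],
    [-27.6,-13,-0.9],
    [-27.6,-13,-0.9],
    [-27.6,-13,-0.9],
    [-27.6,-13,-0.9],
    [-27.6,-13,-0.9],
    [-27.6,-13,-0.9],
    [-27.6,-13,-0.9]
  ],
  "turn": [
    [0,-0.097,0],
    [0,-0.097,0],
    [0,-0.097,0],
    [0,-0.097,0],
    [0,-0.097,0],
    [0,-0.097,0],
    [0,-0.097,0],
    [0,-0.097,0],
    [0,-0.097,0],
    [0,-0.097,0]
  ],
  "fingers": [0.2,0.2,0.2,0.2,0.2,0.2,0.2,0.2,0.2,0.2]
}}

```text
time: 0.98
position: [0.4007, -0.4192, 0.3307]
tool_rot: [-1.077, 1.395, -1.394]
ft_force: [-0.6, -0.1, -0.4]
grip_width: 0.6
```

{"method": "play_rows", "body": {
  "translation": [
    [-36,-2,16.8],
    [-36,-2,16.8],
    [-36,-2,16.8],
    [-36,-2,16.8],
    [-36,-2,16.8],
    [-36,-2,16.8],
    [-36,-2,16.8],
    [-36,-2,16.8],
    [-36,-2,16.8],
    [-36,-2,16.8]
  ],
  "turn": [
    [0,-0.096,0],
    [0,-0.096,0],
    [0,-0.096,0],
    [0,-0.096,0],
    [0,-0.096,0],
    [0,-0.096,0],
    [0,-0.096,0],
    [0,-0.096,0],
    [0,-0.096,0],
    [0,-0.096,0]
  ],
  "fingers": [0,0,0,0,0,0,0,0,0,0]
}}

```text
time: 1.82
position: [0.5001, -0.0496, 0.3502]
tool_rot: [-1.463, 0.677, -0.676]
ft_force: [0.5, 0.9, 0.4]
grip_width: 0.503
```

```bash
python3 - <<'E'
from h import *
s=st()
plan([.44,.21,.33],tdown(.03),10)
E
```

```text
t 1.82 p [500.1 -49.6 350.2] rot [-1.4626  0.6769 -0.6761] F [0.5 0.9 0.4] M [ 0.04 -0.15 -0.02] g 43.8 q [ 0.72 -0.   -0.66  1.53 -0.    1.62  0.76]
n=10 d=[-17.55   2.03  21.23] |27.6| w=[-0.     -0.0896 -0.0001] |5.14deg|
```

{"method": "play_rows", "body": {
  "translation": [
    [-17.5,2,21.2],
    [-17.5,2,21.2],
    [-17.5,2,21.2],
    [-17.5,2,21.2],
    [-17.5,2,21.2],
    [-17.5,2,21.2],
    [-17.5,2,21.2],
    [-17.5,2,21.2],
    [-17.5,2,21.2],
    [-17.5,2,21.2]
  ],
  "turn": [
    [0,-0.0896,0],
    [0,-0.0896,0],
    [0,-0.0896,0],
    [0,-0.0896,0],
    [0,-0.0896,0],
    [0,-0.0896,0],
    [0,-0.0896,0],
    [0,-0.0896,0],
    [0,-0.0896,0],
    [0,-0.0896,0]
  ],
  "fingers": [0,0,0,0,0,0,0,0,0,0]
}}

```text
time: 2.65
position: [0.441, 0.2089, 0.3302]
tool_rot: [-1.57, -0.022, 0.023]
ft_force: [0.2, 0.5, 0.4]
grip_width: 0.502
```

```bash
python3 - <<'E'
from h import *
import pickle
s=st()
i=ctrl.camera_info('wrist'); im=ctrl.get_image('wrist'); cv2.imwrite('pics/w1.png',im); pickle.dump(i,open('w1.pkl','wb'))
cl=[(-73,-93,135),(73,-93,135),(73,93,135),(-73,93,135),(-31,7,170),(-31,-7,170),(-65,7,170),(-65,-7,170)]
print(proj('wrist',w([.5201,.2259,.031],cl),i).round(0).tolist())
E
```

```text
t 2.65 p [441.  208.9 330.2] rot [-1.5705 -0.0224  0.0234] F [0.2 0.5 0.4] M [ 0.13 -0.16  0.02] g 43.7 q [ 0.47 -0.04 -0.92  1.59 -0.04  1.58  1.15]
[[244.0, 215.0], [252.0, 336.0], [408.0, 335.0], [418.0, 215.0], [340.0, 263.0], [326.0, 263.0], [340.0, 230.0], [326.0, 230.0]]
```

View pics/w1.png

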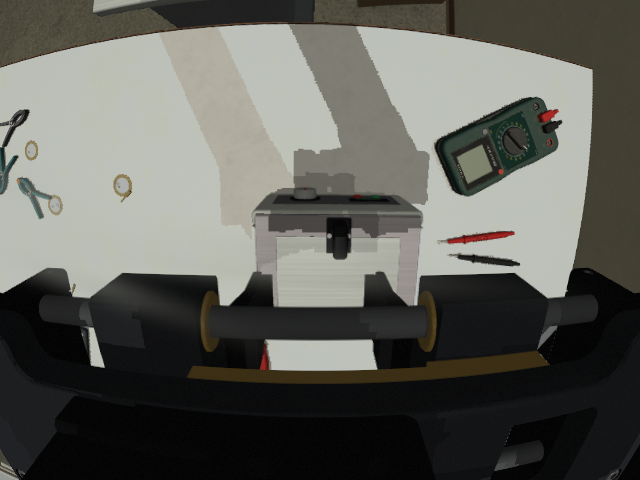

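```bash
python3 - <<'E'
import cv2
im=cv2.imread('pics/w1.png'); cv2.imwrite('pics/w1c.png',cv2.resize(im[180:300,235:435],None,fx=4,fy=4,interpolation=cv2.INTER_CUBIC))
E
```

```text
(no output)
```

View pics/w1c.png

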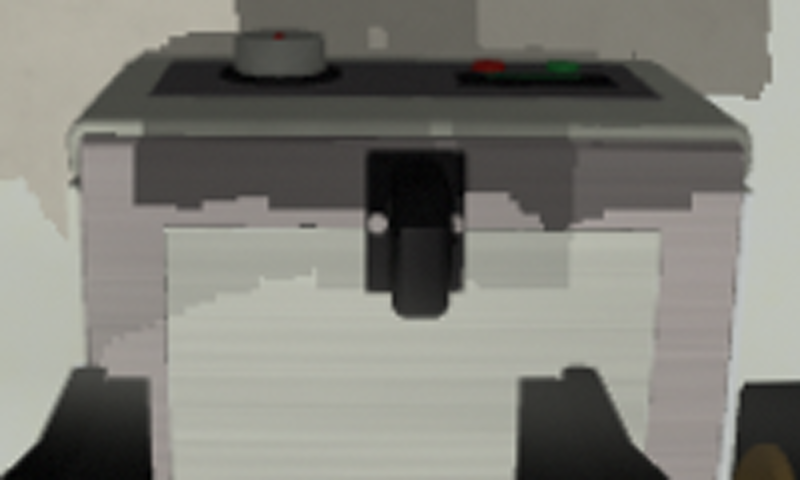

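```bash
cat > f2.py <<'E'
from h import *
import pickle
i=pickle.load(open('w1.pkl','rb'))
c=lambda L:[(x/4+235,y/4+180) for x,y in L]
l=[(-68,-88,138),(-68,88,138),(-31,-7,170),(-31,7,170)]
u=c([(82,137),(745,137),(392,312),(450,312)])
p,r=fit([('wrist',l,u,i)],[.52,.226,.03]);print(p,r.round(1).tolist())
e=[(-68,-88,138),(-68,88,138)]
p,r=fit([('wrist',e,u[:2],i)],[.52,.226,.03]);print(p,r.round(1).tolist())
print(onz('wrist',u[:2],.138,i), onz('wrist',u[2:],.170,i))
print(proj('wrist',w(p,[(0,-88,138),(0,88,138)]),i))
E
python3 f2.py
```

```text
[0.51403583 0.23324326 0.03033885] [[-0.6, 0.2], [0.1, 0.4], [0.3, -0.2], [0.1, -0.3]]
[0.51373234 0.23356818 0.03144816] [[-0.4, 0.0], [0.4, 0.0]]
[[0.44850936 0.14386847 0.138     ]
 [0.44299369 0.31894647 0.138     ]] [[0.48350899 0.22501541 0.17      ]
 [0.48312623 0.23925678 0.17      ]]
[[258.13144219 275.21596592]
 [417.24138683 274.30960414]]
```

```bash
python3 - <<'E'
from h import *
plan([.466,.232,.20],tdown(.031),10)
E
```

```text
n=10 d=[ 2.99 13.03  1.59] |13.5| w=[-0.0002  0.0011 -0.0002] |0.06deg|
```

{"method": "play_rows", "body": {
  "translation": [
    [3,13,1.6],
    [3,13,1.6],
    [3,13,1.6],
    [3,13,1.6],
    [3,13,1.6],
    [3,13,1.6],
    [3,13,1.6],
    [3,13,1.6],
    [3,13,1.6],
    [3,13,1.6]
  ],
  "turn": [
    [0,0.001,0],
    [0,0.001,0],
    [0,0.001,0],
    [0,0.001,0],
    [0,0.001,0],
    [0,0.001,0],
    [0,0.001,0],
    [0,0.001,0],
    [0,0.001,0],
    [0,0.001,0]
  ],
  "fingers": [0,0,0,0,0,0,0,0,0,0]
}}

```text
time: 3.53
position: [0.4718, 0.2243, 0.1993]
tool_rot: [-1.571, -0.011, 0.011]
ft_force: [0.8, -0.1, 0.4]
grip_width: 0.503
```

```bash
python3 - <<'E'
from h import *
import pickle
s=st()
i=ctrl.camera_info('wrist'); im=ctrl.get_image('wrist'); pickle.dump(i,open('w2.pkl','wb'))
cl=[(-68,-88,138),(-68,88,138),(-65,-7,170),(-65,7,170),(-31,7,170),(-31,-7,170)]
P=proj('wrist',w([.514,.2333,.031],cl),i);print(P.round(0).tolist())
v=im.copy()
for q in P: cv2.circle(v,tuple(int(t) for t in q.round()),2,(0,0,255),-1)
cv2.imwrite('pics/w2.png',cv2.resize(v[120:420,140:540],None,fx=2,fy=2))
cv2.imwrite('pics/sc2.png',ctrl.get_image('scene'))
E
```

```text
t 3.53 p [471.8 224.3 199.3] rot [-1.5708 -0.0109  0.0112] F [ 0.8 -0.1  0.4] M [ 0.12 -0.13  0.03] g 43.8 q [ 0.4   0.13 -0.95  1.74  0.11  1.33  1.01]
[[202.0, 210.0], [453.0, 207.0], [318.0, 222.0], [342.0, 222.0], [342.0, 276.0], [319.0, 276.0]]
```

View pics/w2.png

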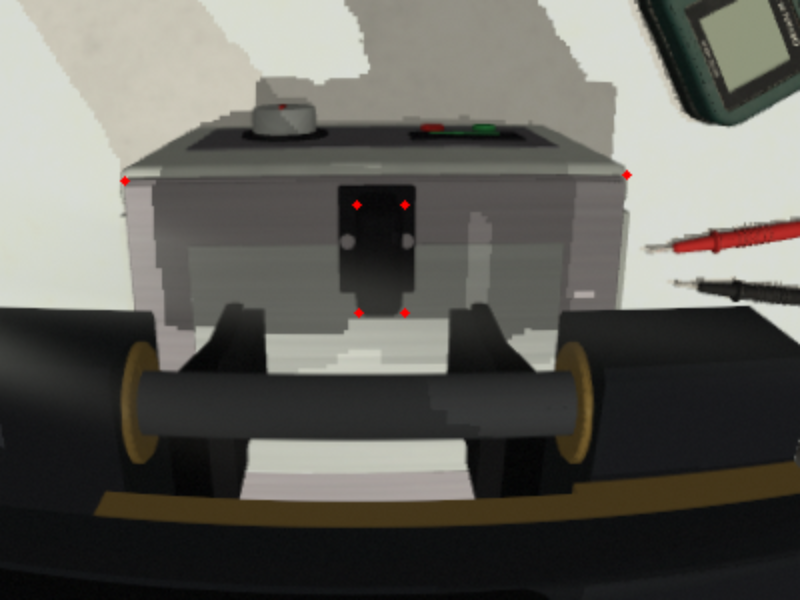

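```bash
python3 - <<'E'
from h import *
st()
plan([.466,.2325,.146],tdown(.031),8)
E
```

```text
t 3.63 p [470.6 223.7 198. ] rot [-1.5712 -0.0081  0.0146] F [0.  0.3 1. ] M [ 0.1  -0.05  0.02] g 43.4 q [ 0.4   0.13 -0.95  1.74  0.11  1.33  1.01]
n=8 d=[-0.53  6.5   1.11] |6.6| w=[ 0.     -0.0021 -0.0005] |0.12deg|
```

View pics/sc2.png

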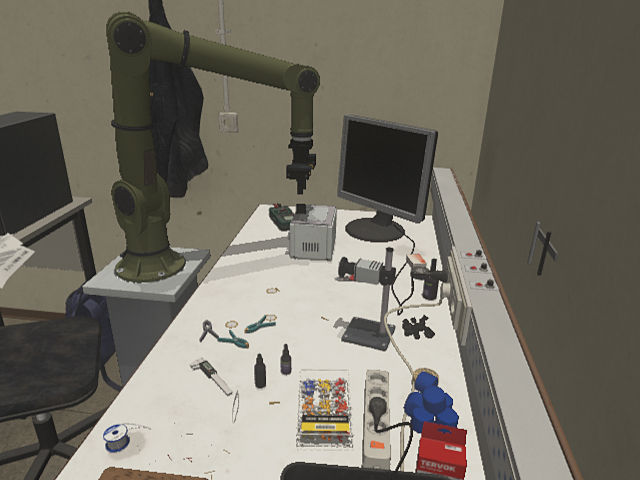

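{"method": "play_rows", "body": {
  "translation": [
    [-0.5,6.5,1.1],
    [-0.5,6.5,1.1],
    [-0.5,6.5,1.1],
    [-0.5,6.5,1.1],
    [-0.5,6.5,1.1],
    [-0.5,6.5,1.1],
    [-0.5,6.5,1.1],
    [-0.5,6.5,1.1],
    [0,0,0],
    [0,0,0]
  ],
  "turn": [
    [0,-0.002,0],
    [0,-0.002,0],
    [0,-0.002,0],
    [0,-0.002,0],
    [0,-0.002,0],
    [0,-0.002,0],
    [0,-0.002,0],
    [0,-0.002,0],
    [0,0,0],
    [0,0,0]
  ],
  "fingers": [0,0,0,0,0,0,0,0,0,0]
}}

```text
time: 4.47
position: [0.4671, 0.2329, 0.1482]
tool_rot: [-1.571, -0.023, 0.025]
ft_force: [-0.1, -0.8, -0.3]
grip_width: 0.501
```

```bash
python3 - <<'E'
from h import *
i=ctrl.camera_info('wrist'); im=ctrl.get_image('wrist')
cl=[(-68,-88,138),(-68,88,138),(-65,-7,170),(-65,7,170),(-31,7,170),(-31,-7,170)]
P=proj('wrist',w([.514,.2333,.031],cl),i);print(P.round(0).tolist())
v=im.copy()
for q in P: cv2.circle(v,tuple(int(t) for t in q.round()),2,(0,0,255),-1)
cv2.imwrite('pics/w3.png',cv2.resize(v[120:420,140:540],None,fx=2,fy=2))
st()
E
```

```text
[[163.0, 233.0], [469.0, 233.0], [300.0, 256.0], [330.0, 256.0], [329.0, 321.0], [301.0, 321.0]]
t 4.52 p [467.4 232.9 148.6] rot [-1.5707 -0.0238  0.0238] F [-0.2  0.1 -0.1] M [ 0.1  -0.1  -0.03] g 43.5 q [ 0.37  0.18 -0.96  1.81  0.15  1.23  0.97]
```

View pics/w3.png

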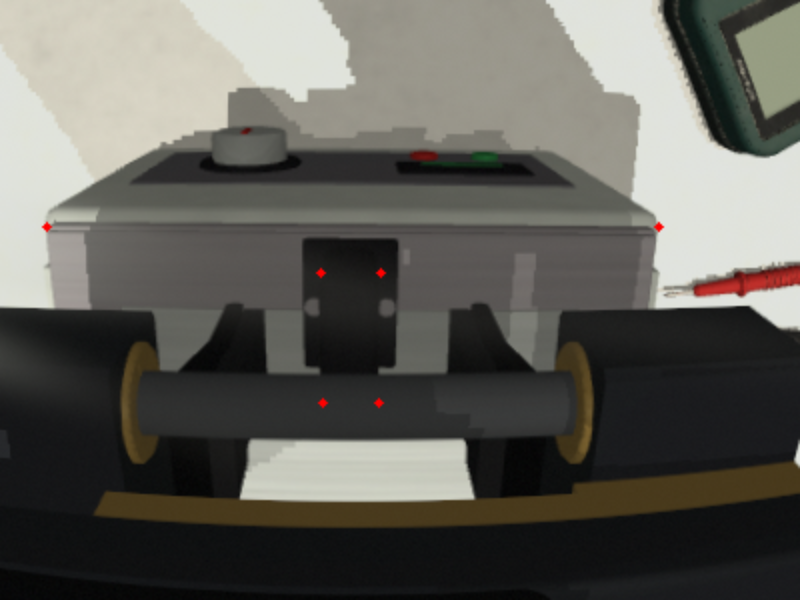

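{"method": "play_rows", "body": {
  "translation": [
    [0,1.5,0],
    [0,1,0],
    [0,0,0],
    [0,0,0],
    [0,0,0],
    [0,0,0],
    [0,0,0],
    [0,0,0],
    [0,0,0],
    [0,0,0]
  ],
  "turn": [
    [0,0,0],
    [0,0,0],
    [0,0,0],
    [0,0,0],
    [0,0,0],
    [0,0,0],
    [0,0,0],
    [0,0,0],
    [0,0,0],
    [0,0,0]
  ],
  "fingers": [0,0,-0.3,-0.6,-1,-1,-1,-1,-1,-1],
  "grip_force": 50
}}

```text
time: 5.35
position: [0.4674, 0.2327, 0.1462]
tool_rot: [-1.571, -0.024, 0.024]
ft_force: [0.1, -0.7, 0.7]
grip_width: 0.137
```

```bash
python3 - <<'E'
from h import *
st()
# rotate about lid_back: compute world pos in cleaner frame
p=ctrl.get_state()['position']; c=[.514,.2333,.031]
b=w(c,[(68,0,135)])[0]; print('back',b)
r=tdown(.031).inv().apply(b-p)*1000; print('pivot in tool',r)
for th in (0.04,0.05):
    # row: T*(d,exp w): d such that pivot fixed: r = d + Rw r
    print(th,(r-R.from_rotvec([0,0,th]).apply(r)).round(2))
E
```

```text
t 5.35 p [467.4 232.7 146.2] rot [-1.571  -0.0236  0.0235] F [ 0.1 -0.7  0.7] M [-0.   -0.15 -0.05] g 11.9 q [ 0.37  0.18 -0.96  1.81  0.15  1.23  0.97]
back [0.58196733 0.23540766 0.135     ]
pivot in tool [114.55760136  11.16820623  -0.87557018]
0.04 [ 0.54 -4.57  0.  ]
0.05 [ 0.7  -5.71  0.  ]
```

{"method": "play_rows", "body": {
  "translation": [
    [0.5,-4.6,0],
    [0.5,-4.6,0],
    [0.5,-4.6,0],
    [0.5,-4.6,0],
    [0.5,-4.6,0],
    [0.5,-4.6,0],
    [0,0,0],
    [0,0,0],
    [0,0,0],
    [0,0,0]
  ],
  "turn": [
    [0,0,0.04],
    [0,0,0.04],
    [0,0,0.04],
    [0,0,0.04],
    [0,0,0.04],
    [0,0,0.04],
    [0,0,0],
    [0,0,0],
    [0,0,0],
    [0,0,0]
  ],
  "fingers": [-1,-1,-1,-1,-1,-1,-1,-1,-1,-1]
}}

```text
time: 6.18
position: [0.4724, 0.2332, 0.1731]
tool_rot: [-1.567, 0.164, 0.212]
ft_force: [-0.1, 0.0, -1.1]
grip_width: 0.135
```

```bash
cat > look.py <<'E'
from h import *
import sys
s=st()
n,name,x,y,ww,hh,k=sys.argv[1],sys.argv[2],*map(int,sys.argv[3:8])
im=ctrl.get_image(n); cv2.imwrite('pics/'+name+'.png',cv2.resize(im[y:y+hh,x:x+ww],None,fx=k,fy=k,interpolation=cv2.INTER_CUBIC))
Rt=R.from_rotvec(s['tool_rot']); ax=Rt.as_matrix()
print('tool x dir',ax[:,0].round(3),'tilt deg',np.degrees(np.arctan2(-ax[2,0],np.hypot(*ax[:2,0]))).round(2))
c=[.514,.2333,.031]; b=w(c,[(68,0,135)])[0]
print('pivot in tool',(Rt.inv().apply(b-s['position'])*1000).round(1))
E
python3 look.py side sd1 215 125 133 150 5
```

```text
t 6.18 p [472.4 233.2 173.1] rot [-1.5667  0.1638  0.2123] F [-0.1  0.  -1.1] M [ 0.14 -0.49 -0.03] g 11.7 q [ 0.28  0.4  -0.92  1.58  0.18  1.52  0.95]
tool x dir [ 0.971  0.03  -0.237] tilt deg 13.72
pivot in tool [115.5  11.1  -1.2]
```

View pics/sd1.png

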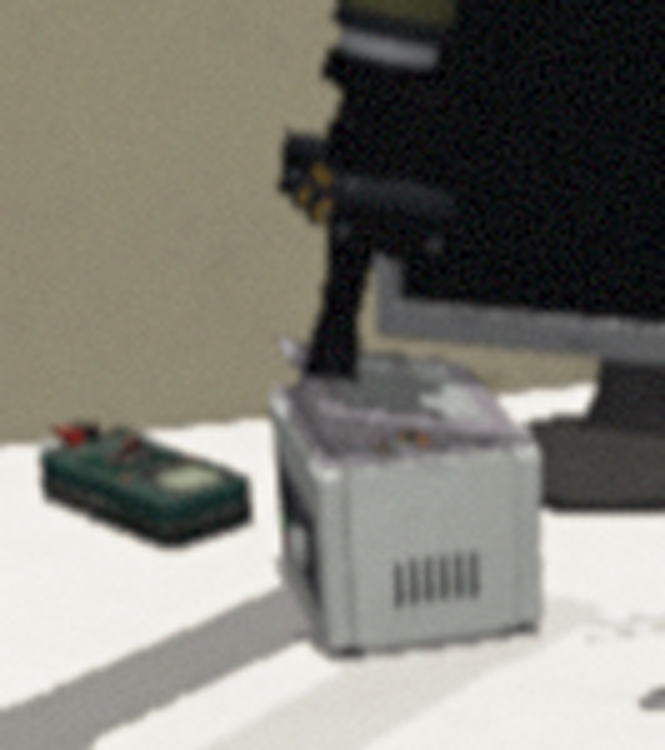

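{"method": "play_rows", "body": {
  "translation": [
    [0.5,-4.6,0],
    [0.5,-4.6,0],
    [0.5,-4.6,0],
    [0.5,-4.6,0],
    [0.5,-4.6,0],
    [0.5,-4.6,0],
    [0.5,-4.6,0],
    [0,0,0],
    [0,0,0],
    [0,0,0]
  ],
  "turn": [
    [0,0,0.04],
    [0,0,0.04],
    [0,0,0.04],
    [0,0,0.04],
    [0,0,0.04],
    [0,0,0.04],
    [0,0,0.04],
    [0,0,0],
    [0,0,0],
    [0,0,0]
  ],
  "fingers": [-1,-1,-1,-1,-1,-1,-1,-1,-1,-1]
}}

```text
time: 7.07
position: [0.4872, 0.2337, 0.2021]
tool_rot: [-1.54, 0.383, 0.431]
ft_force: [-0.1, 0.6, -0.8]
grip_width: 0.133
```

```bash
python3 look.py side sd2 215 125 133 150 5; python3 look.py scene sc3 265 160 100 110 7;python3 look.py wrist w4 0 0 640 480 1
```

```text
t 7.07 p [487.2 233.7 202.1] rot [-1.5402  0.3833  0.4307] F [-0.1  0.6 -0.8] M [ 0.12 -0.8   0.01] g 11.6 q [ 0.17  0.64 -0.86  1.29  0.17  1.84  0.93]
tool x dir [ 0.868  0.027 -0.496] tilt deg 29.72
pivot in tool [115.6  11.3  -1.3]
t 7.12 p [487.1 233.7 202.3] rot [-1.5404  0.3832  0.4309] F [-0.6 -0.3 -0.9] M [ 0.12 -0.83  0.02] g 11.7 q [ 0.17  0.64 -0.86  1.29  0.17  1.84  0.93]
tool x dir [ 0.868  0.027 -0.496] tilt deg 29.72
pivot in tool [115.8  11.4  -1.2]
t 7.17 p [487.1 233.6 202.4] rot [-1.5405  0.3832  0.4307] F [-0.8  0.6 -1.7] M [ 0.13 -0.9  -0.03] g 11.9 q [ 0.17  0.64 -0.86  1.29  0.17  1.84  0.93]
tool x dir [ 0.868  0.027 -0.496] tilt deg 29.72
pivot in tool [115.8  11.5  -1.2]
```

View pics/sd2.png

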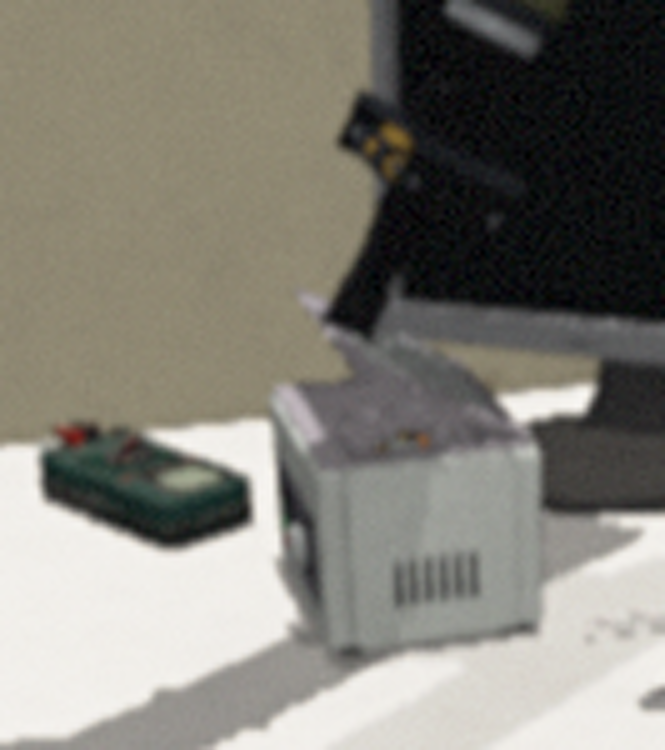

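View pics/sc3.png

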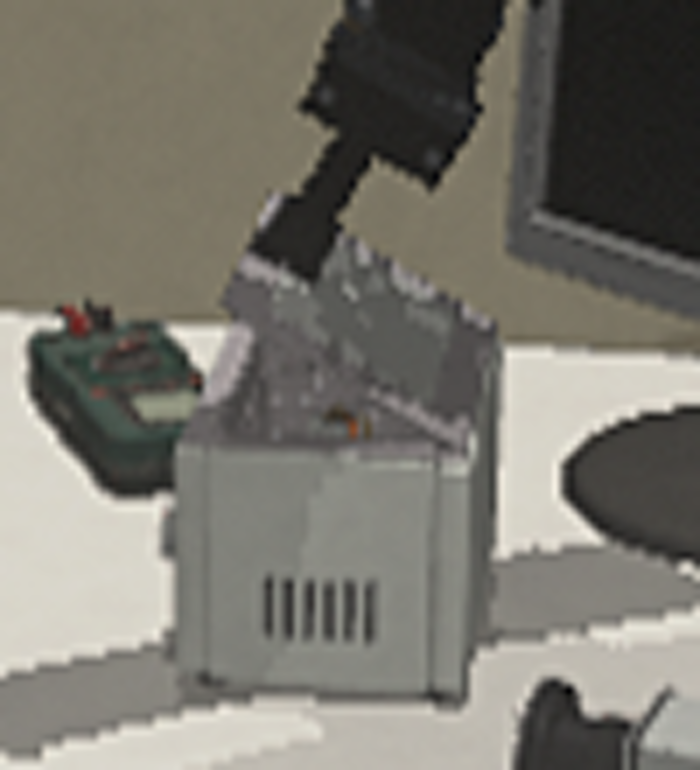

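View pics/w4.png

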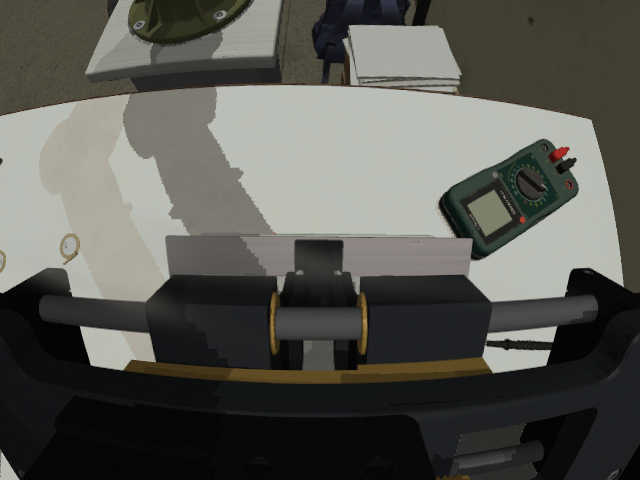

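{"method": "play_rows", "body": {
  "translation": [
    [0.5,0.9,0],
    [0.5,0.9,0],
    [0,0,0],
    [0,0,0],
    [0,0,0],
    [0,0,0],
    [0,0,0],
    [0,0,0],
    [0,0,0],
    [0,0,0]
  ],
  "turn": [
    [0,0,0],
    [0,0,0],
    [0,0,0],
    [0,0,0],
    [0,0,0],
    [0,0,0],
    [0,0,0],
    [0,0,0],
    [0,0,0],
    [0,0,0]
  ],
  "fingers": [-1,-1,-1,-1,-1,-1,-1,-1,-1,-1]
}}

```text
time: 8.05
position: [0.4877, 0.2335, 0.1999]
tool_rot: [-1.54, 0.385, 0.431]
ft_force: [0.6, 0.2, -0.4]
grip_width: 0.133
```

```bash
python3 look.py side sd3 215 125 133 150 5;  python3 look.py scene sc4 265 160 100 110 7
```

```text
t 8.05 p [487.7 233.5 199.9] rot [-1.5399  0.3848  0.4309] F [ 0.6  0.2 -0.4] M [ 0.12 -0.92  0.05] g 11.6 q [ 0.17  0.65 -0.86  1.29  0.17  1.84  0.93]
tool x dir [ 0.867  0.026 -0.497] tilt deg 29.79
pivot in tool [114.    9.5  -0.9]
t 8.1 p [487.7 233.5 199.9] rot [-1.5399  0.3848  0.431 ] F [ 0.8  0.1 -0.5] M [ 0.18 -0.88 -0.03] g 12.1 q [ 0.17  0.65 -0.86  1.29  0.17  1.84  0.93]
tool x dir [ 0.867  0.026 -0.497] tilt deg 29.79
pivot in tool [114.    9.5  -0.9]
```

```bash
python3 - <<'E'
from h import *
s=st(); p=s['position']; Rr=R.from_rotvec(s['tool_rot'])
a=p+[0,0,.05]
plan(a,Rr,5)
b=[.468,.18,.24]; plan(b,tdown(.02),8,a,Rr)
c=[.468,.0,.2]; plan(c,tdown(0),7,b,tdown(.02))
d=[.468,0,.028]; plan(d,tdown(0),9,c,tdown(0))
E
```

```text
t 8.15 p [487.7 233.5 199.9] rot [-1.5399  0.3848  0.431 ] F [-0.2  0.  -0.6] M [ 0.13 -0.88  0.02] g 12.0 q [ 0.17  0.65 -0.86  1.29  0.17  1.84  0.93]
n=5 d=[-4.97 -8.68 -0.  ] |10.0| w=[0. 0. 0.] |0.00deg|
n=8 d=[-2.19  1.97 -6.62] |7.2| w=[ 0.0003  0.0012 -0.065 ] |3.72deg|
n=7 d=[ -0.29   5.71 -25.71] |26.3| w=[0.     0.0029 0.    ] |0.16deg|
n=9 d=[ 0.   19.11  0.  ] |19.1| w=[0. 0. 0.] |0.00deg|
```

View pics/sc4.png

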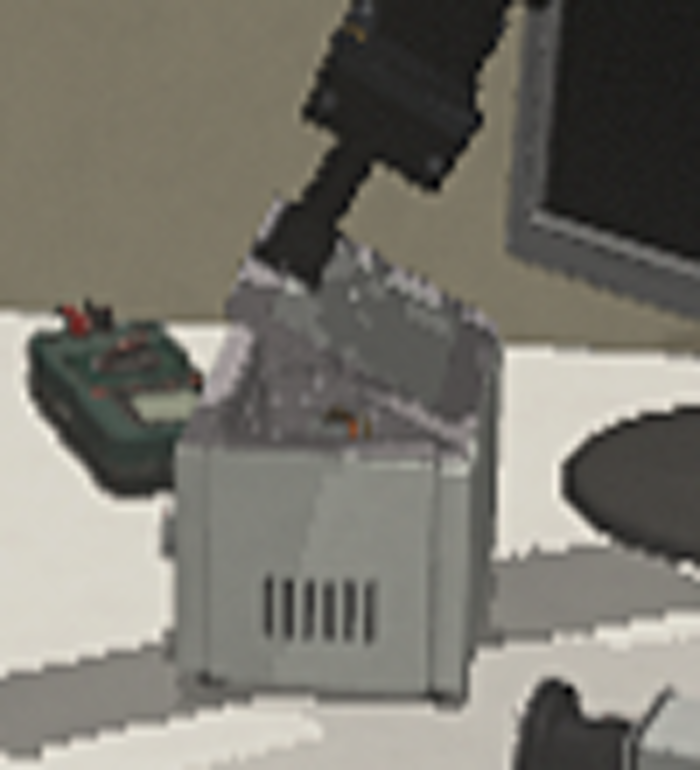

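{"method": "play_rows", "body": {
  "translation": [
    [-5,-8.7,0],
    [-5,-8.7,0],
    [-5,-8.7,0],
    [-5,-8.7,0],
    [-5,-8.7,0],
    [-2.2,2,-6.6],
    [-2.2,2,-6.6],
    [-2.2,2,-6.6],
    [-2.2,2,-6.6],
    [-2.2,2,-6.6]
  ],
  "turn": [
    [0,0,0],
    [0,0,0],
    [0,0,0],
    [0,0,0],
    [0,0,0],
    [0,0.001,-0.065],
    [0,0.001,-0.065],
    [0,0.001,-0.065],
    [0,0.001,-0.065],
    [0,0.001,-0.065]
  ],
  "fingers": [-1,-1,-1,-1,-1,-1,-1,-1,-1,-1]
}}

```text
time: 8.98
position: [0.4745, 0.2003, 0.246]
tool_rot: [-1.57, 0.13, 0.171]
ft_force: [0.6, 0.0, -0.5]
grip_width: 0.132
```

{"method": "play_rows", "body": {
  "translation": [
    [-2.2,2,-6.6],
    [-2.2,2,-6.6],
    [-2.2,2,-6.6],
    [-0.3,5.7,-25.7],
    [-0.3,5.7,-25.7],
    [-0.3,5.7,-25.7],
    [-0.3,5.7,-25.7],
    [-0.3,5.7,-25.7],
    [-0.3,5.7,-25.7],
    [-0.3,5.7,-25.7]
  ],
  "turn": [
    [0,0.001,-0.065],
    [0,0.001,-0.065],
    [0,0.001,-0.065],
    [0,0.003,0],
    [0,0.003,0],
    [0,0.003,0],
    [0,0.003,0],
    [0,0.003,0],
    [0,0.003,0],
    [0,0.003,0]
  ],
  "fingers": [-1,-1,-1,-1,-1,-1,-1,-1,-1,-1]
}}

```text
time: 9.82
position: [0.4677, -0.0004, 0.2013]
tool_rot: [-1.574, -0.002, 0.001]
ft_force: [0.6, -0.1, -1.5]
grip_width: 0.134
```

```bash
python3 look.py side sd4 150 100 266 200 3; python3 look.py wrist w5 0 0 640 480 1
python3 - <<'E'
from h import *
st();plan([.468,0,.04],tdown(0),9)
E
```

```text
t 9.82 p [ 4.677e+02 -4.000e-01  2.013e+02] rot [-1.5736e+00 -2.1000e-03  1.4000e-03] F [ 0.6 -0.1 -1.5] M [ 0.11 -0.15  0.01] g 11.7 q [ 0.72 -0.06 -0.74  1.86 -0.04  1.32  1.56]
tool x dir [1.    0.002 0.   ] tilt deg -0.03
pivot in tool [114.7  65.7 235.7]
t 9.87 p [466.9  -7.2 199.8] rot [-1.5766  0.0056 -0.0025] F [ 0.  -6.1 -2.7] M [-0.39 -0.03 -0.01] g 11.8 q [ 0.72 -0.06 -0.73  1.86 -0.03  1.32  1.56]
tool x dir [ 1.    -0.005 -0.002] tilt deg 0.11
pivot in tool [113.9  63.2 243.5]
t 9.92 p [467.   -4.5 200.2] rot [-1.5749  0.0059 -0.0025] F [-0.5 -0.4 -1.4] M [ 0.1  -0.04  0.04] g 11.8 q [ 0.72 -0.06 -0.74  1.86 -0.03  1.32  1.56]
n=9 d=[ 0.13 17.8   0.54] |17.8| w=[ 0.0005 -0.0006 -0.0002] |0.04deg|
```

View pics/sd4.png

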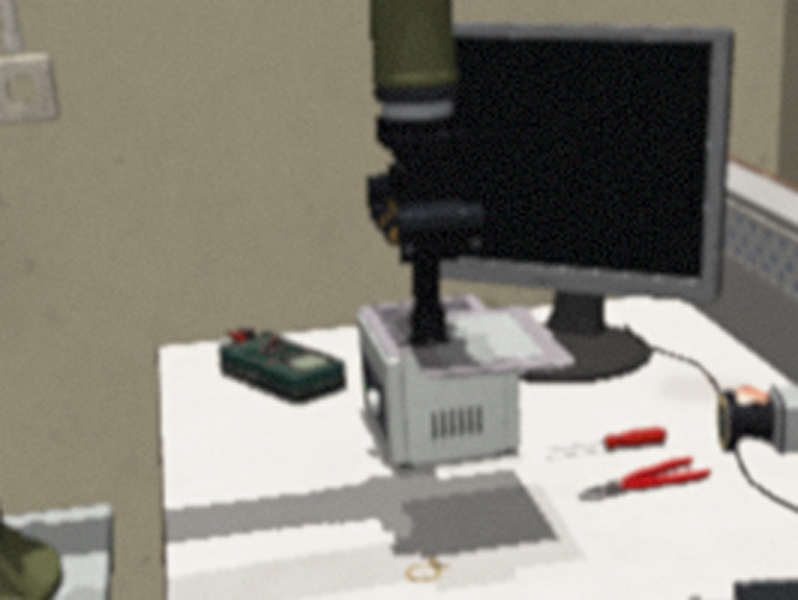

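View pics/w5.png

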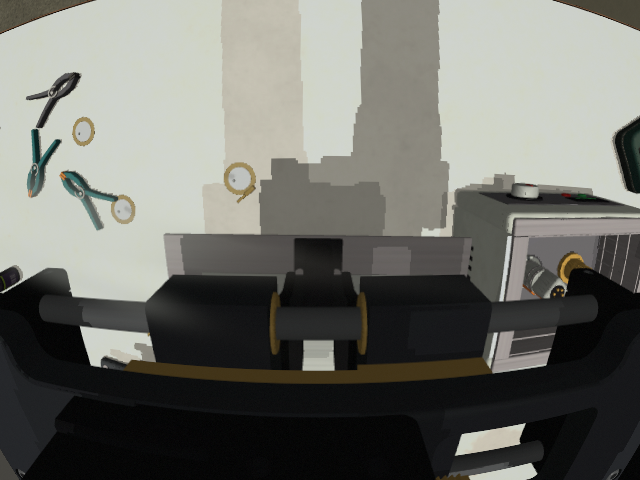

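```bash
python3 - <<'E'
from h import *
st()
print(onz('side',[(292,291),(287,291),(298,289)],0), onz('scene',[(267,291),(278,290),(272,288),(272,293)],0), onz('side',[(343,265),(346,262)],0))
plan([.475,.012,.045],tdown(0),9)
plan([.475,.012,.0195],tdown(0),6,[.475,.012,.045],tdown(0))
E
```

```text
t 9.92 p [467.   -4.5 200.2] rot [-1.5749  0.0059 -0.0025] F [-0.5 -0.4 -1.4] M [ 0.1  -0.04  0.04] g 11.8 q [ 0.72 -0.06 -0.74  1.86 -0.03  1.32  1.56]
[[ 0.44041423 -0.09378674  0.        ]
 [ 0.42711414 -0.08957706  0.        ]
 [ 0.45873086 -0.08758833  0.        ]] [[ 0.42315106 -0.0978724   0.        ]
 [ 0.45492212 -0.08631192  0.        ]
 [ 0.43405921 -0.07746411  0.        ]
 [ 0.44086805 -0.1069853   0.        ]] [[0.6244025  0.02107037 0.        ]
 [0.63986085 0.03890748 0.        ]]
n=9 d=[ 0.91 17.24  1.88] |17.4| w=[ 0.0005 -0.0006 -0.0002] |0.04deg|
n=6 d=[0.   4.25 0.  ] |4.3| w=[0. 0. 0.] |0.00deg|
```

```bash
python3 - <<'E'
from h import *
plan([.48,.018,.045],tdown(0),9)
E
```

```text
n=9 d=[ 1.46 17.23  2.55] |17.5| w=[ 0.0005 -0.0006 -0.0002] |0.04deg|
```

{"method": "play_rows", "body": {
  "translation": [
    [1.5,17.2,2.5],
    [1.5,17.2,2.5],
    [1.5,17.2,2.5],
    [1.5,17.2,2.5],
    [1.5,17.2,2.5],
    [1.5,17.2,2.5],
    [1.5,17.2,2.5],
    [1.5,17.2,2.5],
    [1.5,17.2,2.5],
    [0,0,0]
  ],
  "turn": [
    [0,-0.001,0],
    [0,-0.001,0],
    [0,-0.001,0],
    [0,-0.001,0],
    [0,-0.001,0],
    [0,0,0],
    [0,0,0],
    [0,0,0],
    [0,0,0],
    [0,0,0]
  ],
  "fingers": [-1,-1,-1,-1,-1,-1,-1,-1,-1,-1]
}}

```text
time: 10.75
position: [0.4792, 0.0238, 0.0436]
tool_rot: [-1.571, -0.002, 0.01]
ft_force: [-0.6, -0.3, -2.0]
grip_width: 0.133
```

```bash
python3 look.py side sd5 150 100 266 200 3; python3 look.py scene sc5 230 160 200 150 4
python3 - <<'E'
from h import *
st();plan([.48,.018,.0195],tdown(0),6)
E
```

```text
t 10.75 p [479.2  23.8  43.6] rot [-1.5714 -0.0024  0.0104] F [-0.6 -0.3 -2. ] M [ 0.08  0.12 -0.05] g 11.6 q [ 0.63  0.18 -0.78  2.02  0.15  1.01  1.36]
tool x dir [ 1.     0.008 -0.005] tilt deg 0.29
pivot in tool [104.  -92.  210.7]
t 10.8 p [480.1  23.6  45.1] rot [-1.5717 -0.0039  0.0091] F [-1.1 -0.  -0.8] M [ 0.11 -0.09  0.02] g 11.7 q [ 0.63  0.17 -0.78  2.01  0.14  1.01  1.36]
tool x dir [ 1.     0.008 -0.003] tilt deg 0.19
pivot in tool [103.3 -90.5 210.9]
t 10.85 p [481.3  23.3  46.2] rot [-1.5723 -0.0054  0.0068] F [-0.   1.2 -1.2] M [ 0.13 -0.08  0.02] g 12.0 q [ 0.63  0.17 -0.78  2.01  0.14  1.01  1.36]
n=6 d=[-0.21  4.45 -0.87] |4.5| w=[ 0.0003  0.0013 -0.0001] |0.08deg|
```

View pics/sd5.png

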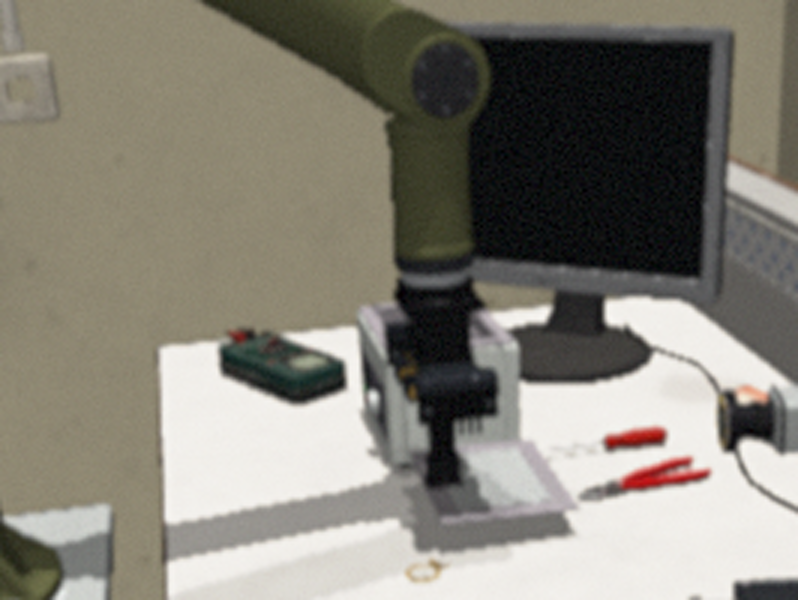

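View pics/sc5.png

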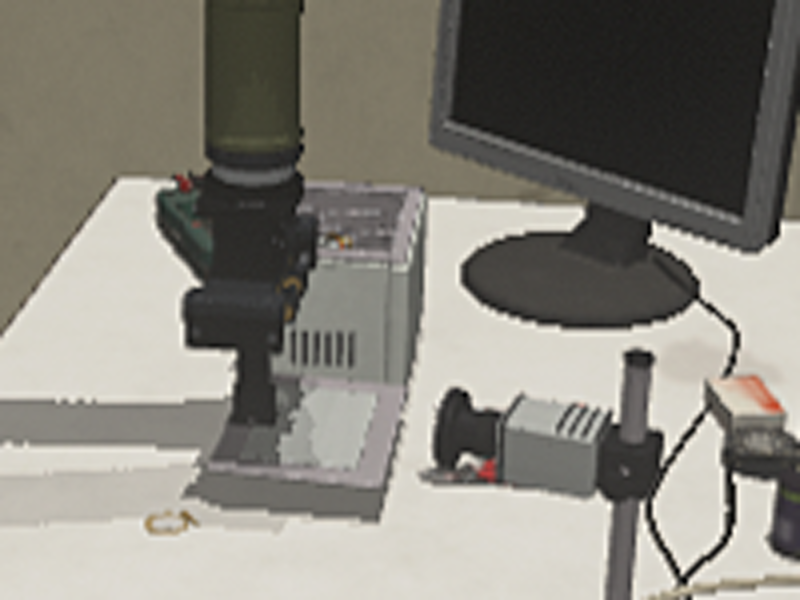

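{"method": "play_rows", "body": {
  "translation": [
    [-0.2,4.5,-0.9],
    [-0.2,4.5,-0.9],
    [-0.2,4.5,-0.9],
    [-0.2,4.5,-0.9],
    [-0.2,4.5,-0.9],
    [0,2,0],
    [0,1,0],
    [0,0.5,0],
    [0,0,0],
    [0,0,0]
  ],
  "turn": [
    [0,0.001,0],
    [0,0.001,0],
    [0,0.001,0],
    [0,0.001,0],
    [0,0.001,0],
    [0,0.001,0],
    [0,0,0],
    [0,0,0],
    [0,0,0],
    [0,0,0]
  ],
  "fingers": [-1,-1,-1,-1,-1,-1,-1,-1,-1,-1]
}}

```text
time: 11.68
position: [0.4807, 0.0179, 0.0199]
tool_rot: [-1.573, -0.001, 0.0]
ft_force: [-0.2, -0.7, -0.6]
grip_width: 0.138
```

```bash
python3 look.py side sd6 200 150 200 150 4
```

```text
t 11.68 p [480.7  17.9  19.9] rot [-1.5729e+00 -8.0000e-04  2.0000e-04] F [-0.2 -0.7 -0.6] M [ 0.11 -0.1  -0.06] g 12.0 q [ 0.62  0.21 -0.77  2.04  0.18  0.96  1.33]
tool x dir [1.    0.001 0.   ] tilt deg -0.02
pivot in tool [ 101.4 -115.5  217.2]
```

View pics/sd6.png

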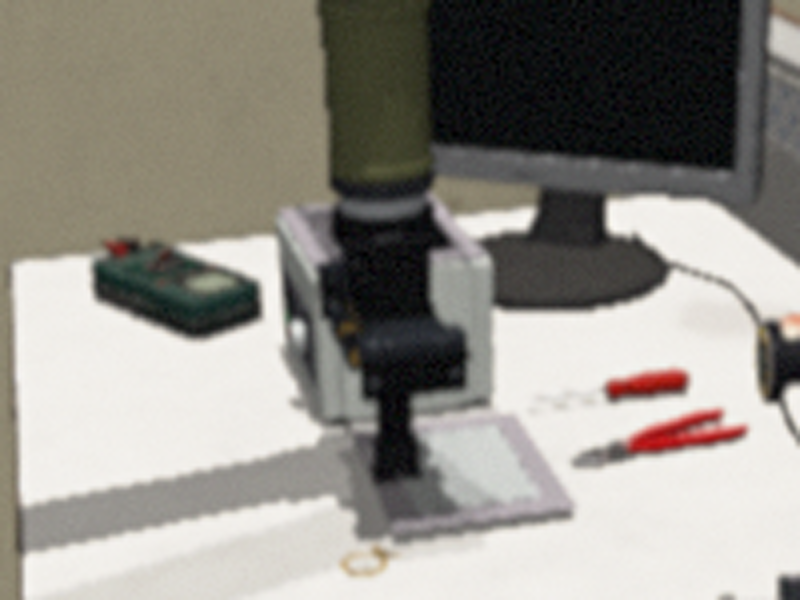

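{"method": "play_rows", "body": {
  "translation": [
    [0,1,0],
    [0,0.5,0],
    [0,0,0],
    [0,0,0],
    [0,0,0],
    [0,0,0],
    [0,-3,0],
    [0,-10,0],
    [0,-20,0],
    [0,-25,0]
  ],
  "turn": [
    [0,0,0],
    [0,0,0],
    [0,0,0],
    [0,0,0],
    [0,0,0],
    [0,0,0],
    [0,0,0],
    [0,0,0],
    [0,0,0],
    [0,0,0]
  ],
  "fingers": [-1,-1,-0.6,-0.4,-0.2,-0.2,-0.2,-0.2,-0.2,-0.2]
}}

```text
time: 12.57
position: [0.4792, 0.0182, 0.0763]
tool_rot: [-1.572, 0.001, 0.003]
ft_force: [1.1, 0.1, 0.5]
grip_width: 0.401
```

```bash
python3 look.py side sd7 200 150 200 150 4
python3 - <<'E'
from h import *
s=st(); print('shell at',w([.514,.2333,.031],[(0,-30,113)]),'gland',w([.514,.2333,.031],[(0,30,113)]))
E
```

```text
t 12.57 p [479.2  18.2  76.3] rot [-1.5719e+00  1.4000e-03  3.1000e-03] F [1.1 0.1 0.5] M [ 0.07 -0.19  0.  ] g 34.9 q [ 0.66  0.12 -0.79  1.99  0.1   1.07  1.4 ]
tool x dir [ 1.     0.001 -0.003] tilt deg 0.16
pivot in tool [102.8 -59.3 217. ]
t 12.62 p [483.4  18.5  81.8] rot [-1.5736 -0.006  -0.0037] F [2.6 1.4 3.4] M [ 0.1  -0.34 -0.04] g 34.7 q [ 0.66  0.12 -0.79  1.98  0.1   1.08  1.4 ]
shell at [[0.51492985 0.20331441 0.113     ]] gland [[0.51307015 0.26328559 0.113     ]]
```

View pics/sd7.png

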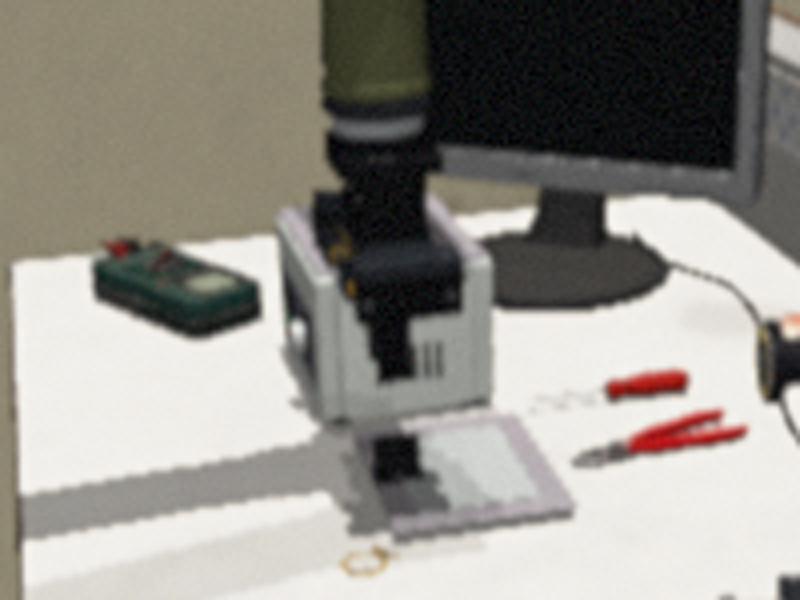

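```bash
python3 - <<'E'
from h import *
s=ctrl.get_state();p=s['position'];
plan([.48,.03,.2],tdown(0),4)
plan([.50,.2035,.25],tdown(0.03),6,[.48,.03,.2],tdown(0))
E
```

```text
n=4 d=[ -0.74 -29.56   2.83] |29.7| w=[0.0007 0.0004 0.0015] |0.10deg|
n=6 d=[ 3.69 -8.33 28.87] |30.3| w=[ 0.    -0.005  0.   ] |0.29deg|
```

{"method": "play_rows", "body": {
  "translation": [
    [-0.7,-29.5,2.8],
    [-0.7,-29.5,2.8],
    [-0.7,-29.5,2.8],
    [-0.7,-29.5,2.8],
    [3.7,-8.3,28.9],
    [3.7,-8.3,28.9],
    [3.7,-8.3,28.9],
    [3.7,-8.3,28.9],
    [3.7,-8.3,28.9],
    [3.7,-8.3,28.9]
  ],
  "turn": [
    [0,0,0],
    [0,0,0],
    [0,0,0],
    [0,0,0],
    [0,-0.005,0],
    [0,-0.005,0],
    [0,-0.005,0],
    [0,-0.005,0],
    [0,-0.005,0],
    [0,-0.005,0]
  ],
  "fingers": [0,0,0,0,0,0,0,0,0,0]
}}

```text
time: 13.45
position: [0.4977, 0.2045, 0.245]
tool_rot: [-1.573, -0.025, 0.023]
ft_force: [-0.4, 0.8, -0.0]
grip_width: 0.499
```

```bash
python3 - <<'E'
from h import *
import pickle
ctrl.get_image('side') # settle
st()
i=ctrl.camera_info('wrist'); im=ctrl.get_image('wrist'); pickle.dump(i,open('w6.pkl','wb'))
cv2.imwrite('pics/w6.png',im)
c=[.514,.2333,.031]
print(proj('wrist',w(c,[(0,-30,127),(0,-30,101),(0,30,101),(-73,-93,135),(-73,93,135)]),i).round(0).tolist())
cv2.imwrite('pics/w6c.png',cv2.resize(im[150:300,220:420],None,fx=4,fy=4,interpolation=cv2.INTER_CUBIC))
E
```

```text
t 13.5 p [497.4 212.2 246.8] rot [-1.5662 -0.0332  0.0266] F [-0.5  4.   1.8] M [ 0.43 -0.1  -0.01] g 43.3 q [ 0.44  0.15 -0.97  1.63  0.12  1.42  1.06]
[[306.0, 244.0], [307.0, 236.0], [371.0, 236.0], [228.0, 159.0], [454.0, 163.0]]
```

View pics/w6.png

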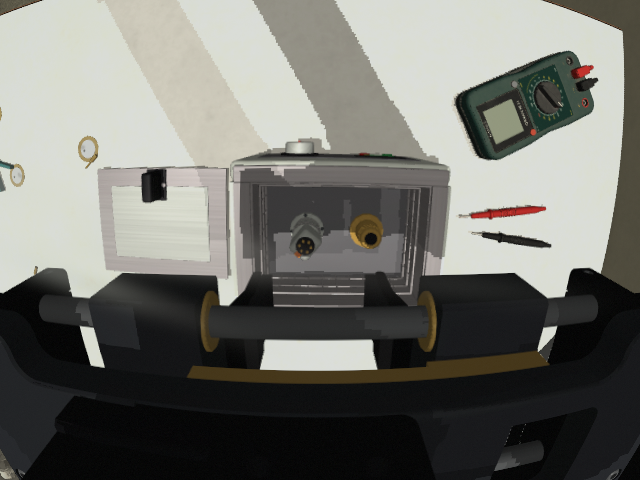

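View pics/w6c.png

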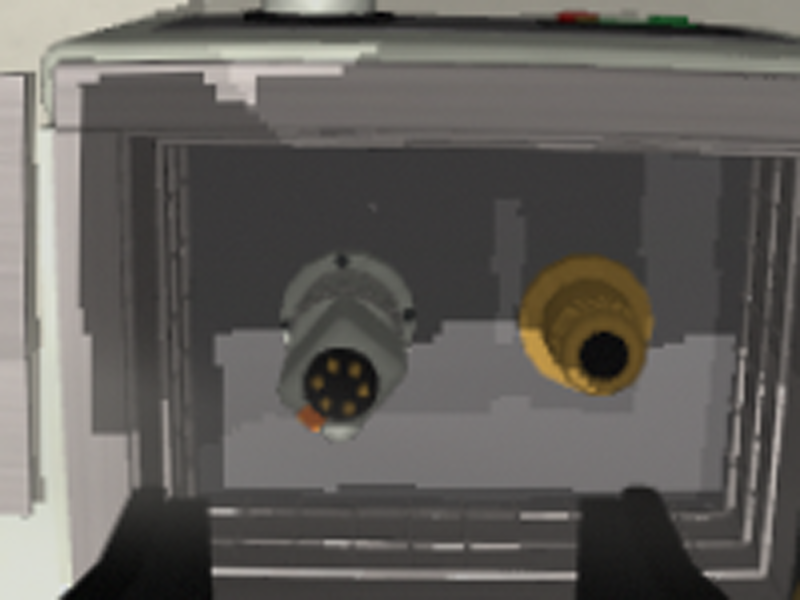

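```bash
python3 - <<'E'
from h import *
import pickle
i=pickle.load(open('w6.pkl','rb')); im=cv2.imread('pics/w6.png')
np.set_printoptions(precision=4,suppress=True)
ctr=onz('wrist',[(341/4+220,383/4+150)],.127,i)[0]; print('ctr',ctr)
o=onz('wrist',[(310/4+220,418/4+150),(314/4+220,412/4+150)],.127,i); print((o-ctr)*1000, np.degrees(np.arctan2((o-ctr)[:,1],(o-ctr)[:,0])))
k=10;x0,y0=280,205
v=cv2.resize(im[y0:y0+60,x0:x0+60],None,fx=k,fy=k,interpolation=cv2.INTER_CUBIC)
for yaw,col in((-40,(0,255,0)),(-30,(255,0,0)),(-50,(0,255,255))):
    p=[ctr[0],ctr[1],np.radians(yaw)]
    q=(proj('wrist',w(p,[(12,10,127),(12,-10,127),(-12,-10,127),(-12,10,127)]),i)-[x0,y0]+.5)*k
    cv2.polylines(v,[q.round().astype(np.int32)],True,col,1)
cv2.imwrite('pics/w6d.png',v)
E
```

```text
ctr [0.5169 0.2027 0.127 ]
[[ 8.1347 -6.4701  0.    ]
 [ 6.7415 -5.6366  0.    ]] [-38.4979 -39.8995]
```

View pics/w6d.png

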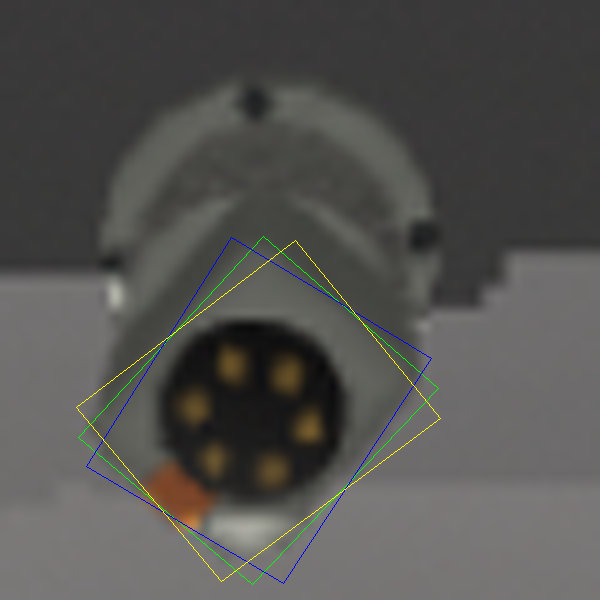

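```bash
python3 - <<'E'
from h import *
st(); plan([.5165,.2028,.165],tdown(np.radians(-40)),8)
E
```

```text
t 13.55 p [497.  209.9 246. ] rot [-1.5678 -0.033   0.0287] F [-0.1  0.7 -0.6] M [ 0.13 -0.12 -0.  ] g 43.6 q [ 0.44  0.15 -0.97  1.63  0.12  1.42  1.07]
n=8 d=[ 2.63 10.12 -0.19] |10.5| w=[-0.0005  0.0922  0.0002] |5.28deg|
```

{"method": "play_rows", "body": {
  "translation": [
    [2.6,10.1,-0.2],
    [2.6,10.1,-0.2],
    [2.6,10.1,-0.2],
    [2.6,10.1,-0.2],
    [2.6,10.1,-0.2],
    [2.6,10.1,-0.2],
    [2.6,10.1,-0.2],
    [2.6,10.1,-0.2],
    [0,0,0],
    [0,0,0]
  ],
  "turn": [
    [0,0.092,0],
    [0,0.092,0],
    [0,0.092,0],
    [0,0.092,0],
    [0,0.092,0],
    [0,0.092,0],
    [0,0.092,0],
    [0,0.092,0],
    [0,0,0],
    [0,0,0]
  ],
  "fingers": [0,0,0,0,0,0,0,0,0,0]
}}

```text
time: 14.38
position: [0.5164, 0.1949, 0.1628]
tool_rot: [-1.503, 0.551, -0.551]
ft_force: [0.3, -0.3, 0.6]
grip_width: 0.501
```

```bash
python3 - <<'E'
from h import *
import pickle
s=st()
i=ctrl.camera_info('wrist'); im=ctrl.get_image('wrist'); pickle.dump(i,open('w7.pkl','wb'))
cv2.imwrite('pics/w7.png',im)
print(proj('wrist',w([.5165,.2028,0],[(0,0,127)]),i).round(1).tolist())
x0,y0=240,190
v=cv2.resize(im[y0:y0+120,x0:x0+160],None,fx=5,fy=5,interpolation=cv2.INTER_CUBIC)
cv2.imwrite('pics/w7c.png',v)
E
```

```text
t 14.38 p [516.4 194.9 162.8] rot [-1.5025  0.5506 -0.551 ] F [ 0.3 -0.3  0.6] M [ 0.05 -0.1   0.01] g 43.6 q [ 0.35  0.23 -0.86  1.72  0.18  1.28  0.32]
[[327.6, 247.6]]
```

View pics/w7c.png

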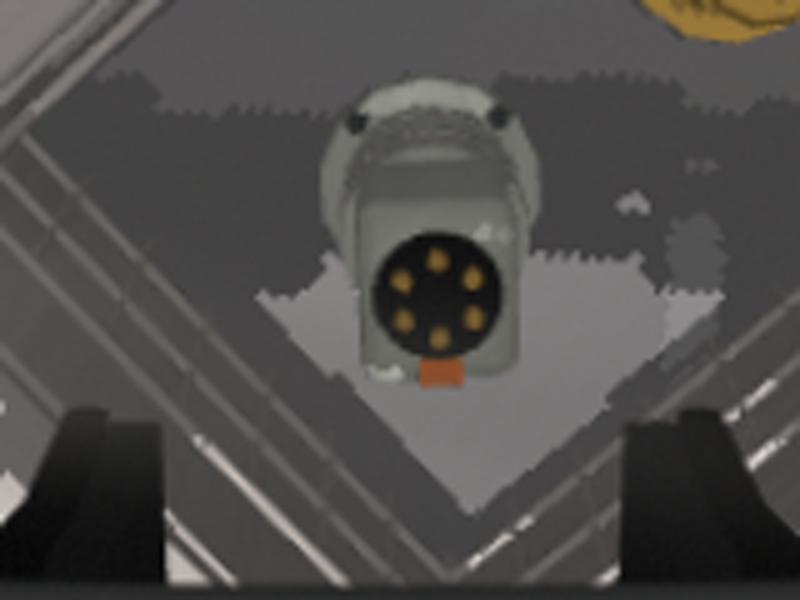

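```bash
python3 - <<'E'
from h import *
import pickle
i=pickle.load(open('w7.pkl','rb')); np.set_printoptions(precision=4,suppress=True)
c=lambda *L:[((x+.5)/5+240-.5,(y+.5)/5+190-.5) for x,y in L]
P=onz('wrist',c((438,296),(442,364),(442,385),(362,372),(520,372),(358,215),(526,215)),.127,i); print(P)
d=P[1]-P[0]; print(np.degrees(np.arctan2(d[1],d[0]))); d=P[2]-P[0]; print(np.degrees(np.arctan2(d[1],d[0])),np.linalg.norm(d))
d=P[4]-P[3]; print('front edge dir',np.degrees(np.arctan2(d[1],d[0]))-90,np.linalg.norm(d))
d=P[3]-P[5]; print('left',np.degrees(np.arctan2(d[1],d[0])));d=P[4]-P[6]; print('right',np.degrees(np.arctan2(d[1],d[0])))
s=st(); print('tool yaw',np.degrees(np.arctan2(*R.from_rotvec(s['tool_rot']).as_matrix()[[1,0],0])))
E
```

```text
[[0.5169 0.2021 0.127 ]
 [0.5241 0.1968 0.127 ]
 [0.5263 0.195  0.127 ]
 [0.5184 0.1884 0.127 ]
 [0.5313 0.2036 0.127 ]
 [0.5026 0.2013 0.127 ]
 [0.5159 0.2171 0.127 ]]
-36.68856281710983
-37.441779977640664 0.011779759311941482
front edge dir -40.33774492313536 0.019936682896474676
left -39.20499178685008
right -41.285122764899825
t 14.43 p [516.8 195.4 163.5] rot [-1.5017  0.5495 -0.5513] F [ 0.1 -0.1  0.7] M [ 0.07 -0.1   0.04] g 43.4 q [ 0.35  0.22 -0.86  1.72  0.18  1.28  0.32]
tool yaw -40.29363713515405
```

```bash
python3 - <<'E'
from h import *
plan([.516,.2030,.104],tdown(np.radians(-40.2)),8)
E
```

```text
n=8 d=[-0.69  7.43  0.67] |7.5| w=[ 0.0002 -0.0002  0.0002] |0.02deg|
```

{"method": "play_rows", "body": {
  "translation": [
    [-2.8,4,2.7],
    [-2.8,7,2.7],
    [0,9,0],
    [0,9,0],
    [0,9,0],
    [0,9,0],
    [0,8,0],
    [0,4.5,0],
    [0,0,0],
    [0,0,0]
  ],
  "turn": [
    [0,0,0],
    [0,0,0],
    [0,0,0],
    [0,0,0],
    [0,0,0],
    [0,0,0],
    [0,0,0],
    [0,0,0],
    [0,0,0],
    [0,0,0]
  ],
  "fingers": [0,0,0,0,0,0,0,0,0,0]
}}

```text
time: 15.27
position: [0.5158, 0.2033, 0.1031]
tool_rot: [-1.501, 0.552, -0.552]
ft_force: [0.6, -0.2, -0.2]
grip_width: 0.497
```

```bash
python3 look.py wrist w8 160 190 320 150 2; python3 look.py side sd8 200 150 200 150 4
python3 -c "
from h import *
import pickle
print(proj('wrist',w([.516,.203,np.radians(-40.2)],[(0,0,127),(12,0,127)])).tolist())"
```

```text
t 15.27 p [515.8 203.3 103.1] rot [-1.5015  0.5517 -0.5523] F [ 0.6 -0.2 -0.2] M [ 0.07 -0.11 -0.01] g 43.2 q [ 0.31  0.29 -0.84  1.79  0.24  1.17  0.26]
tool x dir [ 0.761 -0.648  0.001] tilt deg -0.06
pivot in tool [ 29.5 -32.   67.3]
t 15.32 p [516.1 203.4 103.5] rot [-1.5011  0.5513 -0.5528] F [ 0.8 -0.3  0.6] M [ 0.05 -0.13 -0.02] g 43.5 q [ 0.31  0.29 -0.84  1.79  0.24  1.17  0.26]
tool x dir [ 0.761 -0.648  0.001] tilt deg -0.09
pivot in tool [ 29.4 -31.5  67. ]
[[316.33050155383904, 293.9520202459259], [316.46934563259975, 316.282732025277]]
```

View pics/w8.png

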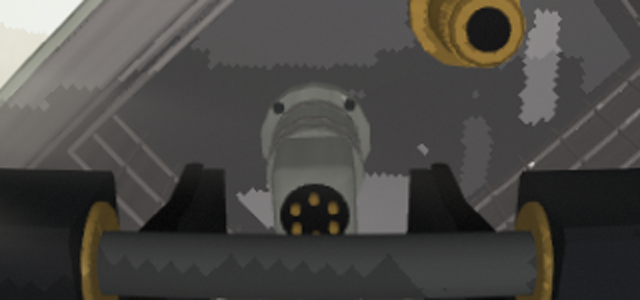

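View pics/sd8.png

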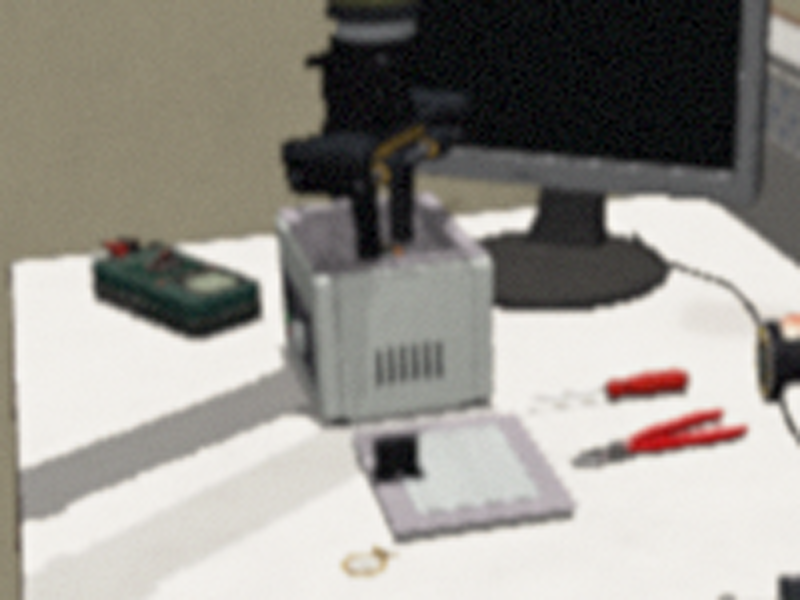

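{"method": "play_rows", "body": {
  "translation": [
    [0,0,0],
    [0,0,0],
    [0,0,0],
    [0,0,0],
    [0,0,0],
    [0,0,0],
    [0,0,0],
    [0,0,0],
    [0,0,0],
    [0,0,0]
  ],
  "turn": [
    [0,0,0],
    [0,0,0],
    [0,0,0],
    [0,0,0],
    [0,0,0],
    [0,0,0],
    [0,0,0],
    [0,0,0],
    [0,0,0],
    [0,0,0]
  ],
  "fingers": [-0.2,-0.4,-0.6,-0.8,-1,-1,-1,-1,-1,-1],
  "grip_force": 40
}}

```text
time: 16.2
position: [0.5159, 0.2033, 0.1034]
tool_rot: [-1.501, 0.551, -0.553]
ft_force: [-1.0, -0.0, 1.6]
grip_width: 0.207
```

```bash
python3 look.py wrist w9 160 190 320 150 2
```

```text
t 16.2 p [515.9 203.3 103.4] rot [-1.5014  0.5514 -0.5528] F [-1.  -0.   1.6] M [ 0.01  0.02 -0.04] g 18.0 q [ 0.31  0.29 -0.84  1.79  0.24  1.17  0.26]
tool x dir [ 0.761 -0.648  0.001] tilt deg -0.08
pivot in tool [ 29.5 -31.6  67.2]
```

View pics/w9.png

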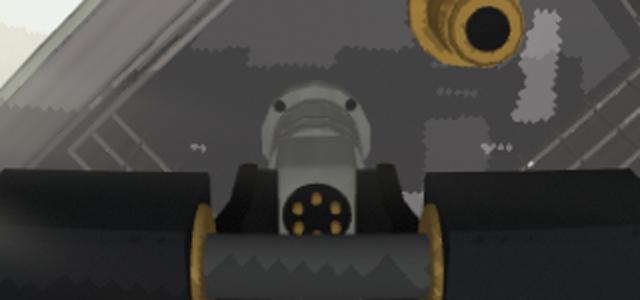

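{"method": "play_rows", "body": {
  "translation": [
    [0,-5,0],
    [0,-10,0],
    [0,-20,0],
    [0,-20,0],
    [0,-20,0],
    [0,-20,0],
    [0,-20,0],
    [0,-20,0],
    [0,-10,0],
    [0,0,0]
  ],
  "turn": [
    [0,0,0],
    [0,0,0],
    [0,0,0],
    [0,0,0],
    [0,0,0],
    [0,0,0],
    [0,0,0],
    [0,0,0],
    [0,0,0],
    [0,0,0]
  ],
  "fingers": [-1,-1,-1,-1,-1,-1,-1,-1,-1,-1]
}}

```text
time: 17.08
position: [0.5172, 0.2044, 0.2512]
tool_rot: [-1.499, 0.548, -0.556]
ft_force: [0.6, 0.7, -0.6]
grip_width: 0.208
```

```bash
python3 look.py side sd9 200 100 200 150 4; python3 look.py wrist w10 0 0 640 480 1
python3 - <<'E'
from h import *
st(); plan([.60,0,.36],tdown(np.radians(-30)),10)
plan([.67,-.27,.40],tdown(-.227),10,[.60,0,.36],tdown(np.radians(-30)))
E
```

```text
t 17.08 p [517.2 204.4 251.2] rot [-1.4987  0.5481 -0.5557] F [ 0.6  0.7 -0.6] M [ 0.04 -0.17  0.05] g 18.1 q [ 0.35  0.17 -0.87  1.59  0.14  1.44  0.34]
tool x dir [ 0.761 -0.648  0.004] tilt deg -0.24
pivot in tool [ 28.7 116.5  65.4]
t 17.13 p [516.4 203.9 249.3] rot [-1.5003  0.5499 -0.5542] F [-0.7 -0.8 -1.2] M [ 0.09 -0.15 -0.01] g 18.0 q [ 0.35  0.18 -0.87  1.59  0.14  1.44  0.34]
tool x dir [ 0.761 -0.648  0.003] tilt deg -0.16
pivot in tool [ 29.1 114.4  66.5]
t 17.18 p [515.8 203.5 248.1] rot [-1.5016  0.5514 -0.5528] F [-0.4  0.9 -1.5] M [ 0.04 -0.13  0.05] g 17.9 q [ 0.35  0.18 -0.87  1.59  0.14  1.44  0.34]
n=10 d=[ 18.75 -11.17 -11.63] |24.7| w=[ 0.0002 -0.0182  0.0001] |1.04deg|
n=10 d=[ 16.8   -4.   -22.39] |28.3| w=[ 0.     -0.0297  0.    ] |1.70deg|
```

View pics/sd9.png

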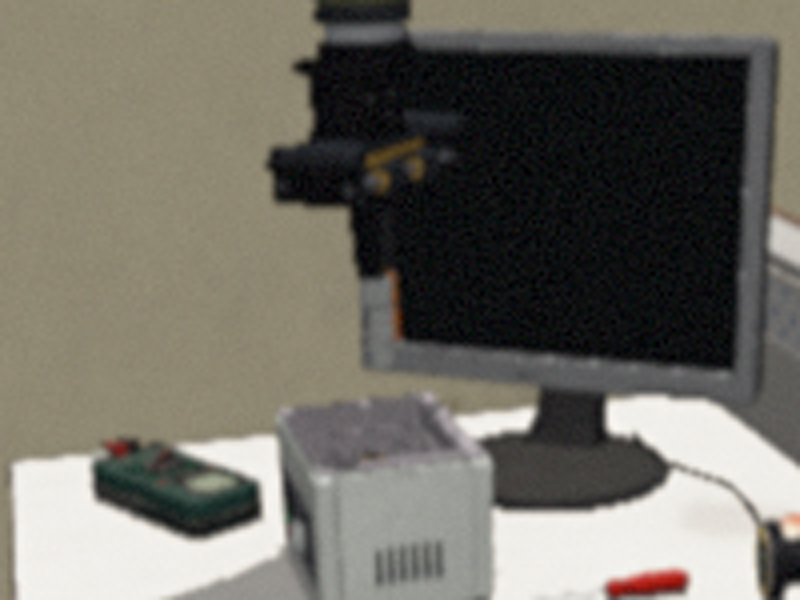

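View pics/w10.png

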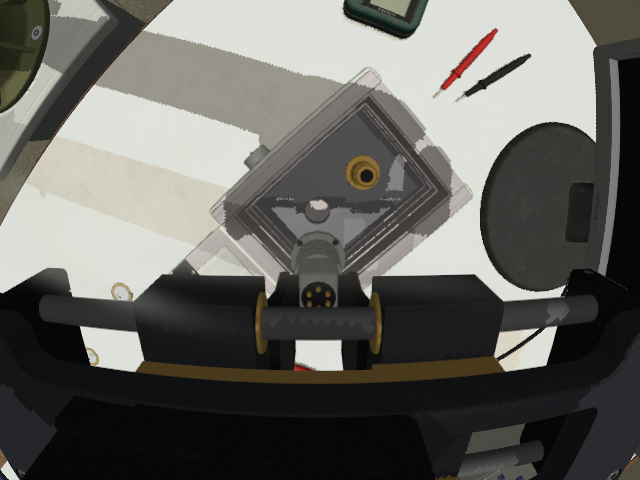

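{"method": "play_rows", "body": {
  "translation": [
    [18.8,-11.2,-11.6],
    [18.8,-11.2,-11.6],
    [18.8,-11.2,-11.6],
    [18.8,-11.2,-11.6],
    [18.8,-11.2,-11.6],
    [18.8,-11.2,-11.6],
    [18.8,-11.2,-11.6],
    [18.8,-11.2,-11.6],
    [18.8,-11.2,-11.6],
    [18.8,-11.2,-11.6]
  ],
  "turn": [
    [0,-0.018,0],
    [0,-0.018,0],
    [0,-0.018,0],
    [0,-0.018,0],
    [0,-0.018,0],
    [0,-0.018,0],
    [0,-0.018,0],
    [0,-0.018,0],
    [0,-0.018,0],
    [0,-0.018,0]
  ],
  "fingers": [-1,-1,-1,-1,-1,-1,-1,-1,-1,-1]
}}

```text
time: 18.02
position: [0.6002, -0.0013, 0.3593]
tool_rot: [-1.534, 0.413, -0.41]
ft_force: [0.3, 0.8, -0.1]
grip_width: 0.207
```

{"method": "play_rows", "body": {
  "translation": [
    [16.8,-4,-22.4],
    [16.8,-4,-22.4],
    [16.8,-4,-22.4],
    [16.8,-4,-22.4],
    [16.8,-4,-22.4],
    [16.8,-4,-22.4],
    [16.8,-4,-22.4],
    [16.8,-4,-22.4],
    [10,-2,-15],
    [5,-1,-5]
  ],
  "turn": [
    [0,-0.03,0],
    [0,-0.03,0],
    [0,-0.03,0],
    [0,-0.03,0],
    [0,-0.03,0],
    [0,-0.03,0],
    [0,-0.03,0],
    [0,-0.03,0],
    [0,-0.03,0],
    [0,-0.03,0]
  ],
  "fingers": [-1,-1,-1,-1,-1,-1,-1,-1,-1,-1]
}}

```text
time: 18.85
position: [0.6587, -0.2459, 0.3931]
tool_rot: [-1.566, 0.183, -0.177]
ft_force: [-0.1, 0.4, -0.9]
grip_width: 0.209
```

```bash
python3 - <<'E'
from h import *
import pickle
ctrl.get_image('side')
st()
i=ctrl.camera_info('wrist'); im=ctrl.get_image('wrist'); pickle.dump(i,open('w11.pkl','wb'))
cv2.imwrite('pics/w11.png',im); st()
E
```

```text
t 18.9 p [ 659.1 -245.4  392.8] rot [-1.5658  0.1813 -0.1756] F [-1.3 -0.8 -1.4] M [-0.04 -0.04 -0.05] g 18.1 q [ 0.68  0.52 -0.69  0.88  0.34  1.83  1.5 ]
t 18.95 p [ 658.9 -243.1  393.1] rot [-1.5645  0.1817 -0.176 ] F [ 0.2  0.8 -0.9] M [ 0.1  -0.13 -0.02] g 17.9 q [ 0.68  0.52 -0.69  0.88  0.33  1.83  1.49]
```

View pics/w11.png

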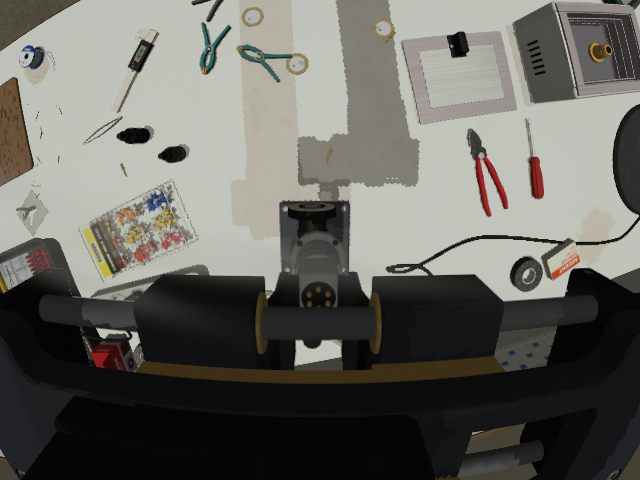

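```bash
python3 - <<'E'
from h import *
import pickle
i=pickle.load(open('w11.pkl','rb')); im=cv2.imread('pics/w11.png')
x0,y0,k=260,185,7
v=cv2.resize(im[y0:y0+85,x0:x0+110],None,fx=k,fy=k,interpolation=cv2.INTER_CUBIC)
cv2.imwrite('pics/w11a.png',v)
p=[.7407,-.2787,-.2269]
L=[(-60,-55,12),(-60,55,12),(-85,0,187),(-85,26,187),(-85,-26,187),(-85,0,213)]
q=(proj('wrist',w(p,L),i)-[x0,y0]+.5)*k;print(q.round(0).tolist())
for a in q: cv2.circle(v,tuple(int(t) for t in a),4,(0,0,255),-1)
cv2.imwrite('pics/w11b.png',v)
E
```

```text
[[103.0, 137.0], [600.0, 137.0], [321.0, 170.0], [491.0, 170.0], [151.0, 171.0], [314.0, 203.0]]
```

View pics/w11a.png

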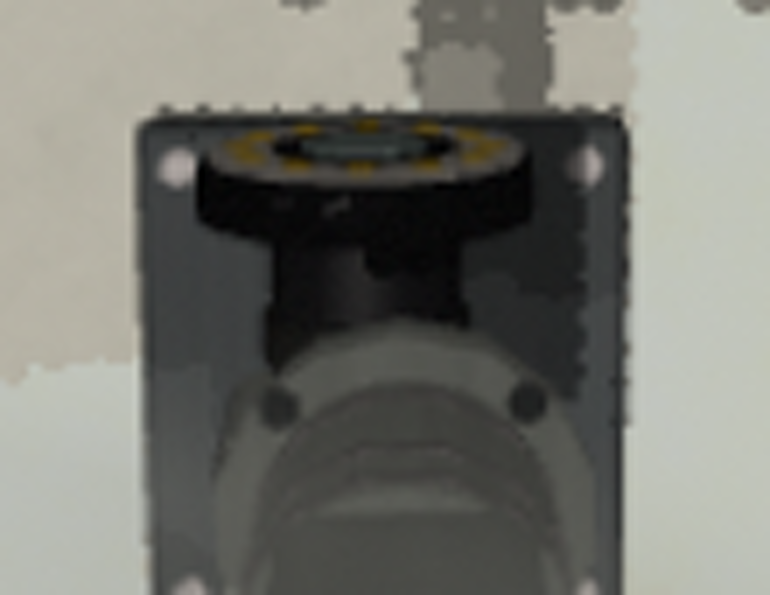

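View pics/w11b.png

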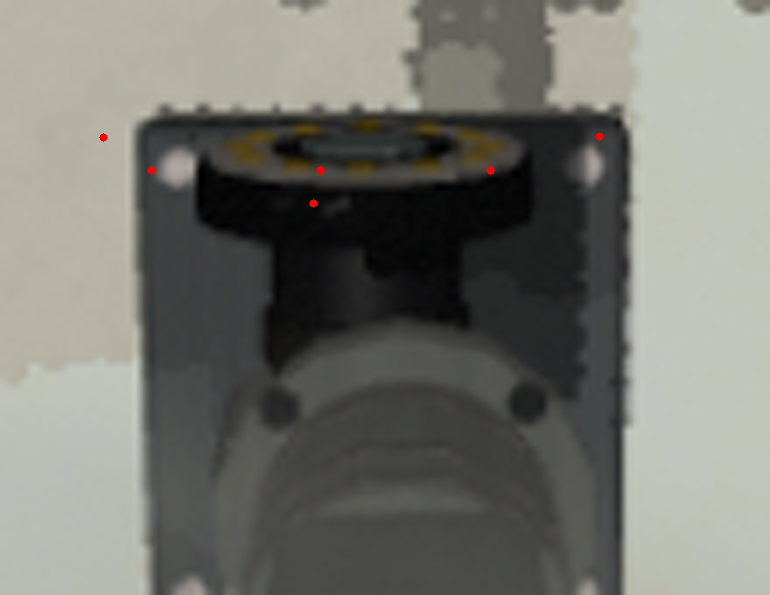

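```bash
cat > f3.py <<'E'
from h import *
import pickle
np.set_printoptions(precision=4,suppress=True)
i=pickle.load(open('w11.pkl','rb')); I={n:ctrl.camera_info(n) for n in('scene','side')}
c=lambda L:np.array([((x+.5)/7+260-.5,(y+.5)/7+185-.5) for x,y in L])
fl,fr,lb,rb=onz('wrist',c([(140,118),(627,118),(150,590),(621,590)]),.012,i)
print(fl,fr,np.linalg.norm(fr-fl))
print('front yaw',np.degrees(np.arctan2((fl-fr)[0],-(fl-fr)[1])), 'left',np.degrees(np.arctan2(*(lb-fl)[[1,0]])),'right',np.degrees(np.arctan2(*(rb-fr)[[1,0]])))
m=(fl+fr)/2
yaw=np.mean([np.arctan2(*(lb-fl)[[1,0]]),np.arctan2(*(rb-fr)[[1,0]])])
print('base centre',m[:2]+.06*np.array([np.cos(yaw),np.sin(yaw)]),np.degrees(yaw))
for h in(.15,.16,.17,.18,.19):
    r=onz('wrist',c([(367,152)]),h,i)[0]; d=r[:2]-m[:2]; print(h,r,'local rel front edge: x',1000*(d@[np.cos(yaw),np.sin(yaw)]),'y',1000*(d@[-np.sin(yaw),np.cos(yaw)]), {n:proj(n,r[None],I[n])[0].round(1).tolist() for n in I})
print('obs scene (342,267) side (392.4,240)')
E
python3 f3.py
```

```text
[ 0.6677 -0.3096  0.012 ] [ 0.692  -0.2047  0.012 ] 0.1076371071641434
front yaw -13.031442832947834 left -13.333453750851499 right -12.526523469923877
base centre [ 0.7383 -0.2706] -12.929988610387689
0.15 [ 0.6631 -0.2542  0.15  ] local rel front edge: x -16.938988223280113 y -0.8113970733561282 {'scene': [342.3, 278.7], 'side': [391.4, 254.0]}
0.16 [ 0.6614 -0.2536  0.16  ] local rel front edge: x -18.730403128105582 y -0.6087521320167586 {'scene': [341.8, 275.2], 'side': [390.8, 250.2]}
0.17 [ 0.6597 -0.253   0.17  ] local rel front edge: x -20.521818032930945 y -0.4061071906773647 {'scene': [341.3, 271.5], 'side': [390.2, 246.5]}
0.18 [ 0.658  -0.2524  0.18  ] local rel front edge: x -22.31323293775629 y -0.203462249338025 {'scene': [340.8, 267.9], 'side': [389.6, 242.6]}
0.19 [ 0.6563 -0.2518  0.19  ] local rel front edge: x -24.10464784258165 y -0.0008173079986311392 {'scene': [340.3, 264.3], 'side': [388.9, 238.8]}
obs scene (342,267) side (392.4,240)
```

```bash
python3 - <<'E'
from h import *
a=cv2.imread('pics/scene0.png'); b=cv2.imread('pics/side0.png')
def cr(im,x,y,w_,h_,k): return cv2.resize(im[y:y+h_,x:x+w_],None,fx=k,fy=k,interpolation=cv2.INTER_CUBIC)
A=cr(a,325,245,40,40,10);B=cr(b,375,220,40,40,10)
p=[.7383,-.2706,np.radians(-12.93)]
t=np.linspace(0,2*np.pi,40)
for V,n,x0,y0 in((A,'scene',325,245),(B,'side',375,220)):
    for h,col in((.180,(0,255,0)),(.190,(0,0,255))):
        L=[(-85,26*np.cos(q),h*1000+26*np.sin(q)) for q in t]
        u=(proj(n,w(p,L))-[x0,y0]+.5)*10
        cv2.polylines(V,[u.round().astype(np.int32)],True,col,1)
cv2.imwrite('pics/ring.png',np.hstack([A,B]))
for n in('scene','side'):
    i=ctrl.camera_info(n); print(n,-i['R'].T@i['t'])
E
```

```text
scene [ 0.74318107 -1.34307572  0.74886579]
side [ 0.26033986 -1.16055537  0.59533212]
```

View pics/ring.png

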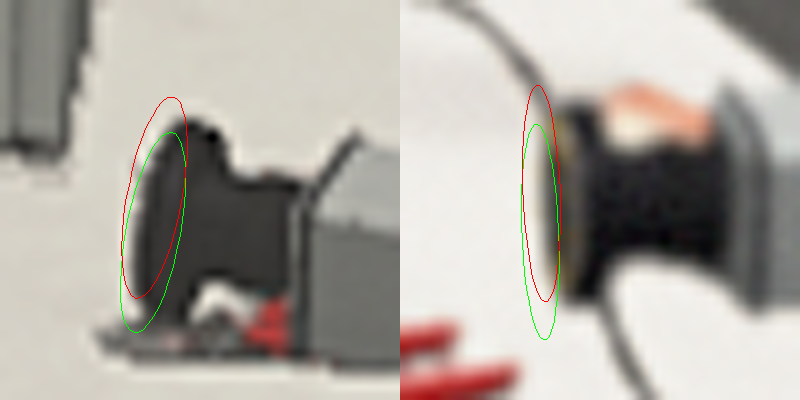

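```bash
cat > f4.py <<'E'
from h import *
import pickle
np.set_printoptions(precision=4,suppress=True)
i=pickle.load(open('w11.pkl','rb')); I={n:ctrl.camera_info(n) for n in('scene','side')}
obs=[ray('wrist',[((367.5)/7+259.5,(152.5)/7+184.5)],i),ray('scene',[(340.8,266.7)],I['scene']),ray('side',[(390.7,239.7)],I['side'])]
f=lambda X:np.concatenate([(np.eye(3)-np.outer(v[0],v[0]))@(X-o) for o,v in obs])*1000
r=least_squares(f,[.66,-.25,.18]);print(r.x,r.fun.reshape(3,3).round(1))
E
python3 f4.py
```

```text
[ 0.6585 -0.2529  0.1857] [[ 1.4 -0.9  0.3]
 [ 0.5  0.8  1.5]
 [-1.9  0.  -1.8]]
```

```bash
python3 - <<'E'
from h import *
st(); a=[.5377,-.2251,.31];y=tdown(np.radians(-12.95))
plan(a,y,8)
E
```

```text
t 18.95 p [ 658.9 -243.1  393.1] rot [-1.5645  0.1817 -0.176 ] F [ 0.2  0.8 -0.9] M [ 0.1  -0.13 -0.02] g 17.9 q [ 0.68  0.52 -0.69  0.88  0.33  1.83  1.49]
n=8 d=[-15.25  10.41  -1.21] |18.5| w=[ 0.0002 -0.0002 -0.0004] |0.03deg|
```

{"method": "play_rows", "body": {
  "translation": [
    [-15.2,10.4,-1.2],
    [-15.2,10.4,-1.2],
    [-15.2,10.4,-1.2],
    [-15.2,10.4,-1.2],
    [-15.2,10.4,-1.2],
    [-15.2,10.4,-1.2],
    [-15.2,10.4,-1.2],
    [-15.2,10.4,-1.2],
    [0,0,0],
    [0,0,0]
  ],
  "turn": [
    [0,0,0],
    [0,0,0],
    [0,0,0],
    [0,0,0],
    [0,0,0],
    [0,0,0],
    [0,0,0],
    [0,0,0],
    [0,0,0],
    [0,0,0]
  ],
  "fingers": [-1,-1,-1,-1,-1,-1,-1,-1,-1,-1]
}}

```text
time: 19.78
position: [0.5372, -0.2226, 0.3122]
tool_rot: [-1.566, 0.179, -0.176]
ft_force: [0.6, -0.2, -0.3]
grip_width: 0.205
```

```bash
python3 - <<'E'
from h import *
st(); a=[.5377,-.2251,.2031];y=tdown(np.radians(-12.95))
plan(a,y,8)
E
```

```text
t 19.78 p [ 537.2 -222.6  312.2] rot [-1.5662  0.1785 -0.1763] F [ 0.6 -0.2 -0.3] M [ 0.12 -0.17 -0.  ] g 17.8 q [ 0.96  0.21 -0.73  1.42  0.14  1.57  1.59]
n=8 d=[ 0.14 13.64 -0.26] |13.6| w=[ 0.0004  0.     -0.0001] |0.02deg|
```

{"method": "play_rows", "body": {
  "translation": [
    [0,13.6,-0.3],
    [0,13.6,-0.3],
    [0.2,13.6,-0.3],
    [0.2,13.6,-0.3],
    [0.2,13.6,-0.3],
    [0.2,13.6,-0.3],
    [0.2,13.6,-0.2],
    [0.2,13.6,-0.2],
    [0,0,0],
    [0,0,0]
  ],
  "turn": [
    [0,0,0],
    [0,0,0],
    [0,0,0],
    [0,0,0],
    [0,0,0],
    [0,0,0],
    [0,0,0],
    [0,0,0],
    [0,0,0],
    [0,0,0]
  ],
  "fingers": [-1,-1,-1,-1,-1,-1,-1,-1,-1,-1]
}}

```text
time: 20.62
position: [0.5394, -0.2254, 0.204]
tool_rot: [-1.565, 0.177, -0.176]
ft_force: [-0.0, 0.6, -0.7]
grip_width: 0.209
```

```bash
cat > chk.py <<'E'
from h import *
import sys
tag=sys.argv[1]
ims={n:ctrl.get_image(n) for n in('scene','side','wrist')}
s=st(); Rt=R.from_rotvec(s['tool_rot']); ax=Rt.as_matrix()
yaw=np.arctan2(ax[1,0],ax[0,0]); print('yaw',np.degrees(yaw),'down axis',ax[:,1].round(4))
def T(l): return s['position']+Rt.apply(np.atleast_2d(l)/1000.)
# shell local (x,y,z from grip) -> tool: x->x, z->-y(tool), y->z ; TCP 9.6 below grip
S=lambda x,y,z:(x,-(z+9.6),y)
mark=T(S(14,0,-27))[0]; print('mark',mark.round(4),'shell bottom z',T(S(0,0,-64))[0][2])
for n in('scene','side'):
    x0,y0=(290,215) if n=='scene' else (330,190)
    k=8; v=cv2.resize(ims[n][y0:y0+75,x0:x0+100],None,fx=k,fy=k,interpolation=cv2.INTER_CUBIC)
    L=np.vstack([T(S(14,0,-13)),T(S(14,0,-27)),T(S(14,0,-41)),T(S(0,0,-64))])
    u=(proj(n,L)-[x0,y0]+.5)*k; print(n,u.round(0).tolist())
    for q in u: cv2.circle(v,tuple(int(t) for t in q.round()),2,(255,0,0),-1)
    cv2.imwrite(f'pics/{tag}_{n}.png',v)
cv2.imwrite(f'pics/{tag}_wrist.png',ims['wrist'])
cv2.imwrite(f'pics/{tag}_fs.png',ims['scene']);cv2.imwrite(f'pics/{tag}_fd.png',ims['side'])
E
python3 chk.py k1
```

```text
t 20.77 p [ 540.  -226.   205.5] rot [-1.566   0.175  -0.1784] F [ 0.6  0.6 -0.2] M [ 0.08 -0.09 -0.02] g 17.9 q [ 0.96  0.25 -0.72  1.59  0.17  1.36  1.57]
yaw -12.89097043667702 down axis [ 0.0019 -0.0026 -1.    ]
mark [ 0.5536 -0.2291  0.1881] shell bottom z 0.15105099212522363
scene [[100.0, 309.0], [100.0, 348.0], [100.0, 386.0], [61.0, 440.0]]
side [[126.0, 371.0], [127.0, 414.0], [127.0, 457.0], [82.0, 529.0]]
```

View pics/k1_scene.png

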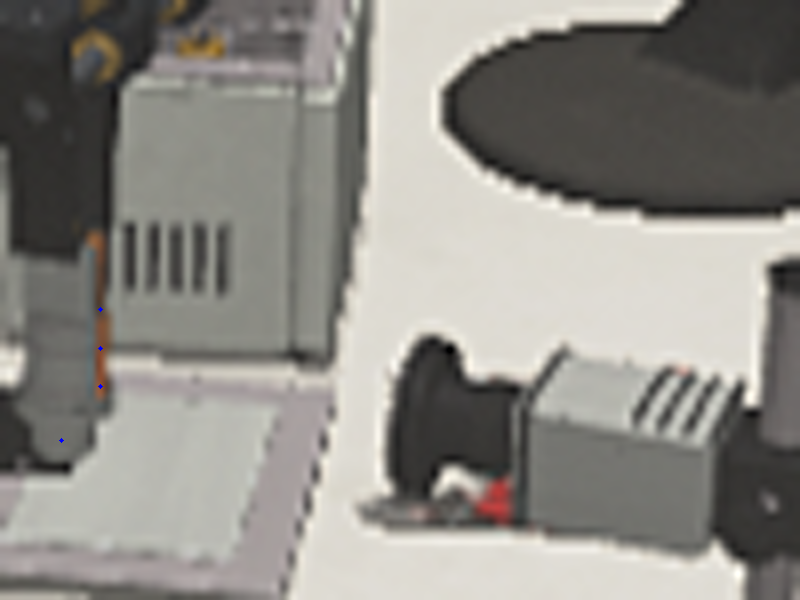

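View pics/k1_side.png

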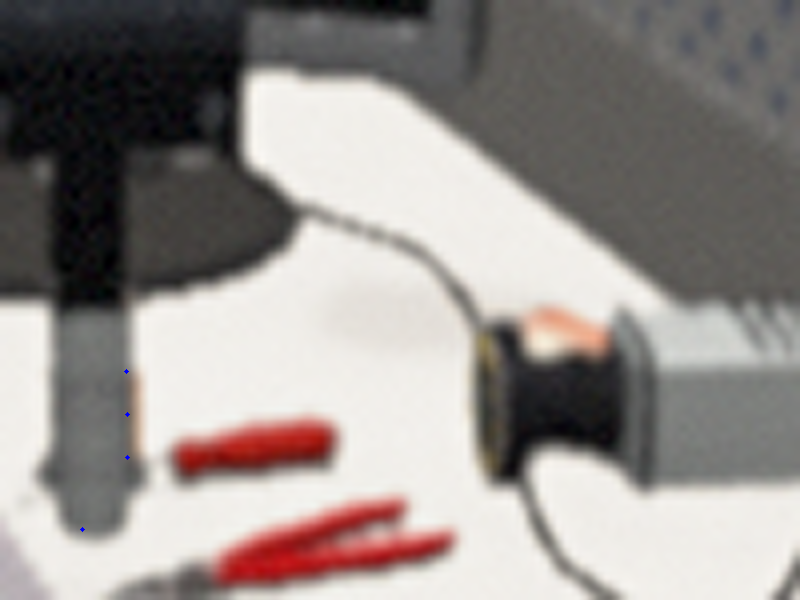

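View pics/k1_wrist.png

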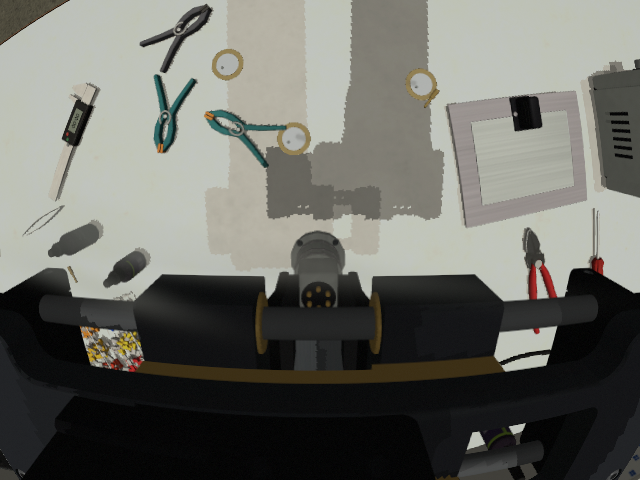

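```bash
python3 - <<'E'
from h import *
for n,x0,x1,y0,y1 in(('fs',296,310,235,275),('fd',338,352,225,252)):
    im=cv2.imread(f'pics/k1_{n}.png').astype(int)[y0:y1,x0:x1]
    d=im[...,2]-im[...,0]
    print(n,'cols',x0); 
    for r in range(0,y1-y0): print(y0+r,d[r].tolist())
E
```

```text
fs cols 296
235 [4, 3, 3, 4, 3, 3, 3, 4, 5, 7, 7, 8, 8, 8]
236 [3, 3, 3, 3, 3, 3, 3, 2, 4, 8, 8, 9, 8, 7]
237 [3, 4, 3, 3, 2, 3, 3, 3, 5, 8, 8, 8, 8, 7]
238 [3, 4, 3, 3, 3, 2, 3, 2, 6, 7, 7, 8, 7, 8]
239 [3, 2, 3, 2, 3, 3, 3, 3, 6, 8, 8, 7, 8, 7]
240 [4, 3, 3, 3, 2, 3, 2, 1, 5, 8, 6, 7, 8, 8]
241 [3, 4, 2, 3, 2, 3, 2, 3, 5, 8, 8, 7, 7, 7]
242 [4, 3, 3, 8, 2, 0, 1, 2, 5, 7, 6, 8, 7, 5]
243 [3, 3, 2, 14, 5, 9, 10, 2, 6, 5, 1, 7, 6, 4]
244 [3, 3, 2, 7, 13, 62, 49, 6, 6, 5, 3, 8, 6, 3]
245 [3, 4, 2, 1, 8, 61, 71, 11, 6, 5, 3, 7, 5, 2]
246 [3, 3, 3, 2, -1, -6, 53, 10, 7, 5, 2, 7, 5, 3]
247 [4, 3, 2, 2, 2, -3, 49, 9, 6, 5, 3, 7, 5, 3]
248 [5, 5, 5, 4, 4, -1, 36, 6, 6, 5, 4, 6, 4, 4]
249 [5, 3, 4, 5, 5, -1, 36, 7, 6, 5, 3, 7, 4, 3]
250 [4, 4, 4, 5, 4, 1, 35, 6, 5, 5, 2, 7, 4, 4]
251 [3, 4, 5, 5, 4, 1, 34, 7, 7, 6, 5, 7, 6, 6]
252 [4, 4, 3, 4, 4, 0, 35, 6, 6, 6, 7, 7, 8, 6]
253 [4, 4, 4, 4, 3, 0, 25, 13, 6, 5, 7, 7, 7, 6]
254 [4, 4, 4, 4, 3, -2, 34, 37, 7, 6, 7, 7, 6, 8]
255 [5, 4, 5, 4, 3, -3, 63, 53, 8, 6, 9, 6, 6, 7]
256 [5, 5, 5, 4, 3, -3, 64, 51, 7, 6, 8, 7, 7, 6]
257 [4, 4, 5, 4, 2, -5
[... 1574 characters left out ...]
31, 40, 11, 6, 5, 6]
239 [0, -2, 1, 3, 1, -1, 0, 2, 30, 42, 10, 5, 6, 6]
240 [1, 1, 2, 1, 1, 0, -1, 2, 28, 41, 11, 5, 5, 5]
241 [3, 1, -3, 0, 2, 1, -1, 5, 29, 40, 11, 7, 6, 5]
242 [1, 2, 0, 1, 1, -1, 0, 2, 29, 42, 11, 5, 5, 6]
243 [-1, -2, 4, -1, 2, 0, -2, 2, 28, 42, 11, 5, 5, 6]
244 [-1, -1, 1, 2, 2, -1, -1, 4, 26, 41, 11, 6, 5, 8]
245 [0, 2, 2, 1, 1, 0, 1, 4, 28, 39, 10, 7, 5, 30]
246 [1, 0, 0, 2, 1, 0, -1, 0, 24, 34, 16, 5, 16, 38]
247 [-1, 1, 2, -1, 0, 1, -1, 1, 11, 19, 14, 13, 14, 33]
248 [1, 1, 1, -1, -2, 0, 0, 0, 3, 8, 8, 12, 12, 20]
249 [1, -1, 3, 2, 1, 0, 0, -1, 1, 5, 8, 11, 11, 15]
250 [0, 2, 0, 0, 1, 2, 3, -1, -1, 2, 9, 9, 7, 12]
251 [-2, 2, -2, -1, 0, 1, -2, 1, 4, 7, 12, 6, 7, 5]
```

```bash
sed -i 's/(340.8,266.7)/(340.5,265.7)/; s/(390.7,239.7)/(389.5,239.7)/' f4.py; cat >> f4.py <<'E'
yaw=np.radians(-12.95); F=r.x-.11*np.array([np.cos(yaw),np.sin(yaw),0]); print('focus',F)
s=st(); Rt=R.from_rotvec(s['tool_rot']); print('mark',s['position']+Rt.apply([.014,.0174,0]))
print('target TCP',F-tdown(yaw).apply([.014,.0174,0]))
E
python3 f4.py
```

```text
[ 0.6572 -0.2522  0.1869] [[ 0.4 -0.2  0.1]
 [ 0.1  0.3  0.6]
 [-0.5 -0.1 -0.7]]
focus [ 0.55   -0.2275  0.1869]
t 20.77 p [ 540.  -226.   205.5] rot [-1.566   0.175  -0.1784] F [ 0.6  0.6 -0.2] M [ 0.08 -0.09 -0.02] g 17.9 q [ 0.96  0.25 -0.72  1.59  0.17  1.36  1.57]
mark [ 0.5536 -0.2291  0.1881]
target TCP [ 0.5364 -0.2244  0.2043]
```

```bash
python3 - <<'E'
from h import *
st(); plan([.536,-.2243,.2043],tdown(np.radians(-12.95)),3)
E
```

```text
t 20.77 p [ 540.  -226.   205.5] rot [-1.566   0.175  -0.1784] F [ 0.6  0.6 -0.2] M [ 0.08 -0.09 -0.02] g 17.9 q [ 0.96  0.25 -0.72  1.59  0.17  1.36  1.57]
n=3 d=[-1.41  0.38  0.25] |1.5| w=[0.0007 0.0003 0.0008] |0.07deg|
```

{"method": "play_rows", "body": {
  "translation": [
    [-1.4,0.4,0.2],
    [-1.4,0.4,0.2],
    [-1.4,0.4,0.2],
    [0,0,0],
    [0,0,0],
    [0,0,0],
    [0,0,0],
    [0,0,0],
    [0,0,0],
    [0,0,0]
  ],
  "turn": [
    [0.001,0,0.001],
    [0.001,0,0.001],
    [0,0,0],
    [0,0,0],
    [0,0,0],
    [0,0,0],
    [0,0,0],
    [0,0,0],
    [0,0,0],
    [0,0,0]
  ],
  "fingers": [-1,-1,-1,-1,-1,-1,-1,-1,-1,-1]
}}

```text
time: 21.6
position: [0.535, -0.2246, 0.203]
tool_rot: [-1.563, 0.178, -0.176]
ft_force: [-0.1, -0.3, -1.3]
grip_width: 0.209
```

```bash
python3 chk.py k2; python3 f4.py | tail -3
```

```text
t 21.75 p [ 534.9 -224.6  203. ] rot [-1.5634  0.1782 -0.1759] F [ 0.4 -0.2 -1. ] M [ 0.11 -0.12 -0.03] g 17.8 q [ 0.97  0.24 -0.72  1.61  0.16  1.36  1.57]
yaw -12.919706519060323 down axis [-1.5e-03  3.0e-04 -1.0e+00]
mark [ 0.5486 -0.2277  0.1856] shell bottom z 0.14862830295401802
scene [[86.0, 313.0], [86.0, 351.0], [86.0, 389.0], [47.0, 443.0]]
side [[109.0, 379.0], [109.0, 422.0], [109.0, 465.0], [64.0, 536.0]]
t 21.75 p [ 534.9 -224.6  203. ] rot [-1.5634  0.1782 -0.1759] F [ 0.4 -0.2 -1. ] M [ 0.11 -0.12 -0.03] g 17.8 q [ 0.97  0.24 -0.72  1.61  0.16  1.36  1.57]
mark [ 0.5486 -0.2277  0.1856]
target TCP [ 0.5364 -0.2244  0.2043]
```

View pics/k2_side.png

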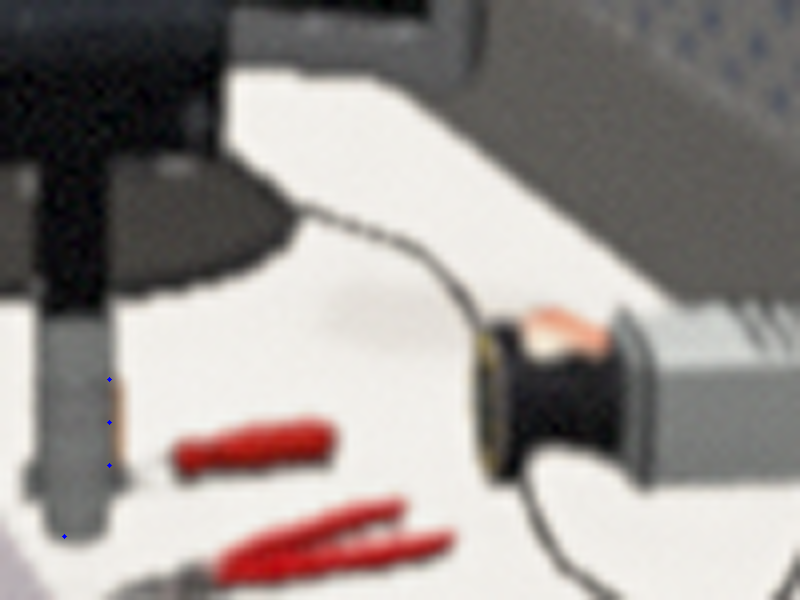

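View pics/k2_fs.png

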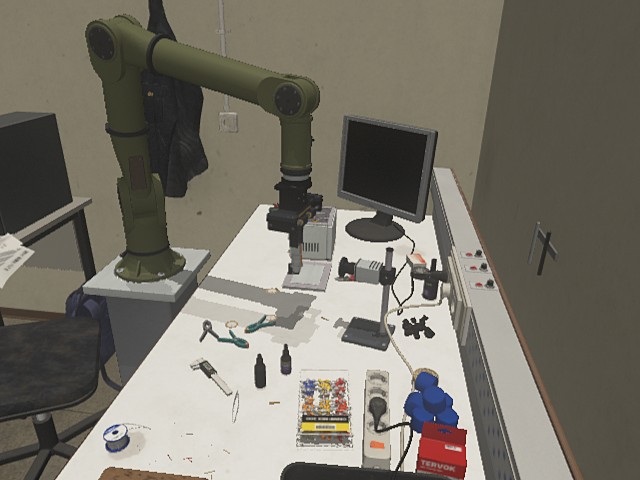

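{"method": "play_rows", "body": {
  "translation": [
    [0.6,-0.6,0],
    [0.6,-0.6,0],
    [0,0,0],
    [0,0,0],
    [0,0,0],
    [0,0,0],
    [0,0,0],
    [0,0,0],
    [0,0,0],
    [0,0,0]
  ],
  "turn": [
    [0,0,0],
    [0,0,0],
    [0,0,0],
    [0,0,0],
    [0,0,0],
    [0,0,0],
    [0,0,0],
    [0,0,0],
    [0,0,0],
    [0,0,0]
  ],
  "fingers": [-1,-1,-1,-1,-1,-1,-1,-1,-1,-1]
}}

```text
time: 22.58
position: [0.5361, -0.2248, 0.2042]
tool_rot: [-1.563, 0.178, -0.176]
ft_force: [-0.4, 0.9, 0.4]
grip_width: 0.206
```

```bash
python3 chk.py k3; python3 f4.py | tail -2
python3 - <<'E'
from h import *
im=cv2.imread('pics/k3_fs.png'); 
cv2.imwrite('pics/k3_z.png',cv2.resize(im[190:340,200:400],None,fx=4,fy=4,interpolation=cv2.INTER_CUBIC))
E
```

```text
t 22.73 p [ 536.1 -224.8  204.2] rot [-1.5634  0.1781 -0.1758] F [-0.8  0.1 -0.5] M [ 0.03 -0.14  0.04] g 18.0 q [ 0.97  0.24 -0.72  1.6   0.16  1.36  1.57]
yaw -12.913500948059934 down axis [-1.4e-03  3.0e-04 -1.0e+00]
mark [ 0.5497 -0.2279  0.1868] shell bottom z 0.149834867908535
scene [[89.0, 310.0], [89.0, 349.0], [89.0, 387.0], [50.0, 441.0]]
side [[113.0, 375.0], [113.0, 418.0], [113.0, 461.0], [68.0, 532.0]]
mark [ 0.5497 -0.2279  0.1868]
target TCP [ 0.5364 -0.2244  0.2043]
```

View pics/k3_z.png

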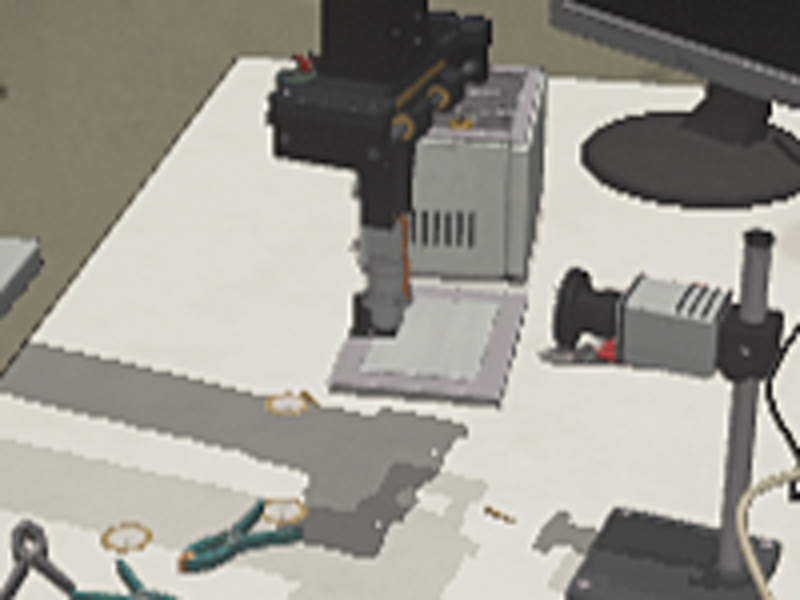

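View pics/k3_scene.png

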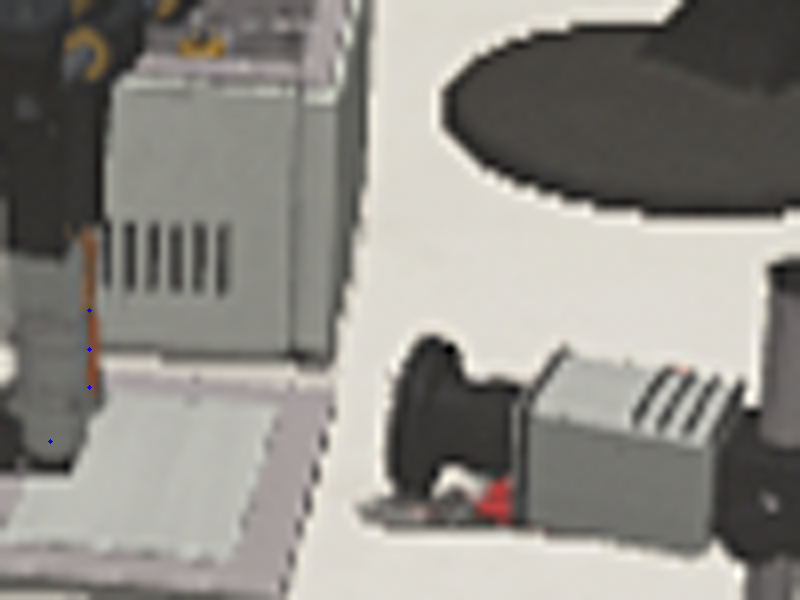

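View pics/k3_wrist.png

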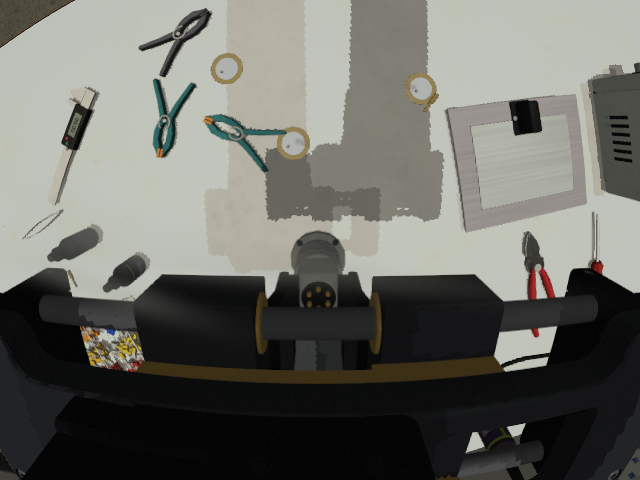

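```bash
python3 - <<'E'
from h import *
st(); print(ctrl.close_job())
E
```

```text
t 22.73 p [ 536.1 -224.8  204.2] rot [-1.5634  0.1781 -0.1758] F [-0.8  0.1 -0.5] M [ 0.03 -0.14  0.04] g 18.0 q [ 0.97  0.24 -0.72  1.6   0.16  1.36  1.57]
the job is handed in; nothing more can be done
None
```

The job was done in the order asked and handed in at 22.7 s.

**Lid:** I tipped it up about 30° by its grip, with the pivot held at the back rim. I then lifted it off and laid it flat on the bench, grip upwards. That the back edge was resting on the rim rests on the side and scene pictures and on the wrist force falling below the lid's weight. There was no direct check of contact.

**Shell:** I pulled it straight up out of its socket and now hold it upright, within about 0.1° going by the tool's axis, at 40 N. The gland stayed in its socket. I saw no sign that the camera, its stand or anything else moved.

**Stripe position:** The last computed stripe middle is (0.5497, -0.2279, 0.1868). My estimate of the focus is (0.5500, -0.2275, 0.1869), so they agree to about 0.5 mm. The tool's yaw is -12.9°, against -12.95° used for the lens.

**Where the checks disagreed:**
- **Raw positions:** the scene and side views first differed from the wrist view by 6–8 mm across the bench.
- **Correction:** I measured those views' bias on the shell in the gripper and corrected for it. The three views then agreed on the lens to under 1 mm.
- **What remains uncertain:** I put the error at 1–2 mm in the focus point and about 0.5° in the lens yaw.

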